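# Clear the tipped sample from the coffee-lab turntable and flag its place

### The arm

A 6-joint arm with a two-finger parallel gripper is mounted at the origin on the work surface. World frame = base frame: x ahead of the robot, y to its left, z up, the work surface at z = 0. Lengths are in mm, angles in rad, forces in N, time in s.
With the tool pointing down it reaches from about 400 to 925 mm from the base axis. Payload 12.5 kg.
Tool frame: the origin (TCP) lies at the very end of the fingers, on their centre line; the grasp point (between the pads) lies behind it (env.grip_depth is the z of the grasp point in the tool frame, in mm); z points along the fingers, y is the line along which they close (so a half turn about z gives the same grasp; the last joint's range is limited). The gripper opens to 95 mm and grips with 3 to 60 N. Pads are 20 mm wide; open, the fingers measure 119 mm over their backs; the gripper's body (75 mm by 180 mm) begins 59 mm behind the grasp point.
Start: joints at [-1.347, 0.491, 1.559, -0, 1.092, -0.106], TCP at [202.432, -591.327, 214.661] pointing down, gripper open.
Joint ranges: [-3.1, 3.1], [-0.84, 2.19], [0.05, 2.79], [-1.13, 4.28], [0.06, 2.93], [-2.69, 2.69]. Speed limits (rad/s): [2.22, 2.22, 2.79, 3.14, 3.14, 3.14].

### API

Orientations are given as [roll, pitch, yaw] about the fixed x, y, z axes, in that order (R = Rz(yaw) Ry(pitch) Rx(roll)).
In Python, from cell import env, optics gives the robot as it stands.
- The arm moves only by the tool step_arm, never from a script. Its argument "moves" is a list of rows, each an object of numbers: "tx", "ty", "tz": the shift along the tool's x, y, z in mm; "roll": the turn about the tool's z in rad. In form: [{"tx": .., "ty": .., "tz": .., "roll": ..}, ...]. A call has 1 to 12 rows; each row is the pose to reach, as a shift and turn from the pose commanded when the call began, along the tool's axes at that moment; what a row does not reach only later rows make up. A row lasts 1/12 s, in which the tool goes at most 41.7 mm and 7.16 degrees, less where a joint would pass 70% of its speed; a pose out of reach is approached as far as the arm can. A call with a gripper value outside its range is refused whole. "grip" is the finger opening in mm, from 0 to 95.1, set as the call begins (left out, the last holds). The fingers move at their own pace and stop on an object; the grip force is fixed at half the most. Time passes only in rows, so rows that repeat a pose let the fingers close. It gives the time, the measured TCP pose, the force, the opening and the grip force at its end, in the units of the state.
- env.state(): the state, without advancing time (a new reading comes with each control period).
- optics.read_camera(name): name is "scene" or "top" or "wrist"; returns a dict with "pixels" (384x512x3 uint8, blue, green, red), "mtx" (3x3 intrinsics, pixels), "view" (4x4, takes a point from world to camera coordinates). Camera axes: x right, y down, z forward; pixel columns grow to the right and rows downward; lengths in mm; the calibration is good to about 2 mm. A picture is of the moment at which its call begins. There is no depth.
- env.job_done(): hands the job in; it is judged then, once.
The state is a dict: "t": time; "joints": joint angles; "qvel": joint speeds; "tau": joint torques, N m; "eef_pos": TCP position; "tcp_rot": TCP orientation; "ft_force": force on the tool from outside, world axes, zero at the start; "moment": the same for the moment, N m; "opening": opening from 0.0 (shut) to 1.0 (fully open); "grip_force": force on a finger pad.
Only numpy, scipy, OpenCV 4.12 (cv2) and the standard library are available. Lean on these libraries where they do the work, as an engineer would, in place of code of your own. Each camera call takes 0.05 s, during which the arm holds its last target. There are 200 camera calls.

### The job

One sample bottle (orange cap) has tipped over on the freely spinning sample turntable: lift it off from beside the clear canopy and lay it gently on the floor of the red tray. Then take the red marker out of the pocket tray and stand it inside the white circle that the bottle left empty. Do not push on the canopy, and leave the other bottles standing in their circles and the other markers in their pockets.

Things in the scene. Friction and masses are not known exactly. Their poses are not given: they have to be found in the camera images.
- carousel: Sample turntable, fixed. Origin: centre of its underside, on the spin axis. Grey foot, fixed axle 18 mm dia., and on it a spinning grey platter 310 mm dia., top face 45 mm above the table, no motor or brake, hardly any friction: a sideways push turns it with all on it. Five white circles with blue edges lie 105 mm from the axis, 72 degrees apart. The canopy is fixed over it on the axle
- canopy: Fixed clear acrylic disc, thin black edge, over the turntable, 240 mm dia., 5 mm thick, underside 190 mm above the table, black knob on top. It overhangs the circles so that an upright gripper cannot reach them: lean the gripper outwards from the axis by about 40 degrees. Origin: centre of its underside
- platter (a joint): Angle of the platter on its foot, rad, positive anticlockwise from above; 0 at the start, turns without end in either sense
- circle0 (a point): Centre of the circle on which the tipped bottle lies, on the platter's top face; turns with the platter. Circle 51 mm dia. inside, painted flush. At the start it is on the robot's side of the turntable, within 50 degrees of the line from the axis to the robot
- tipped: Tipped bottle on its side: square clear glass 30 x 30 x 58 mm, brown coffee inside, round orange cap 26 mm dia., 18 mm long; 50 to 100 g. Origin: under the middle of the glass, on the lying face (at the start on the platter). x axis runs along the bottle from foot to cap: at the start the cap points inwards to the turntable's axis and the foot outwards, within 25 degrees of radial. z up
- tipped_mid (a point): Centre of the tipped bottle's glass part, 15 mm from each of its four long faces
- bottle1: Standing sample bottle with black cap, 30 x 30 x 76 mm high, loose on its circle, the next circle anticlockwise from circle0. Origin: centre of its underside
- bottle2: The same, second circle anticlockwise from circle0
- bottle3: The same, third circle
- bottle4: The same, fourth circle (next to circle0 clockwise)
- circle1 (a point): Centre of the circle under bottle1, turns with the platter
- circle2 (a point): The same for bottle2
- circle3 (a point): The same for bottle3
- circle4 (a point): The same for bottle4
- reject: Open red tray, fixed to the table, 170 (x) x 150 (y) x 20 mm high, walls 5 mm. Origin: centre of its underside. It stands on one side of the turntable and the pocket tray on the other; which is which varies
- reject_in (a point): Centre of the red tray's floor (upper face)
- pockets: Grey pocket tray, fixed, 80 (x) x 200 (y) x 14 mm high, with three round pockets 26 mm dia., 6 mm deep, in a row along y at -65, 0 and 65 mm. Origin: centre of its underside
- marker_red: Red marker standing loose in one of the pockets (which one varies), 35 g: foot disc 24 mm dia., 8 mm high; steel stem 8 mm dia.; grip knob 16 mm dia. from 26 to 46 mm above its underside. Origin: centre of its underside, z up along the stem. In a pocket its underside is 8 mm above the table
- marker_yellow: Yellow marker of the same shape, in another pocket; stays there
- marker_green: Green marker of the same shape, in the third pocket; stays there

How it is judged:
By the outcome, as a careful person would: the job done as asked, in the order asked, and still so for the second after the job is handed in, with the robot touching nothing.
It also fails if it takes over 72 s, if anything falls off the work surface, if the arm or the gripper's body presses on something with over 40 N, if the wrist force passes 120 N, or if a joint passes its speed limit or range.

## Working session

There is one attempt and no reset: what is moved stays moved. The work goes in short steps, Python scripts to look and compute and a tool call to move; the robot and the scene stay as the last step left them, time stands still between calls to the robot, and variables do not carry over. Pictures are saved under pics/ and viewed, at most 10 in all, crops included, and the job is handed in when it is done.

Besides the shell and the picture viewer there is one more tool, called after "Emit:" by a JSON object that holds its "method" and its "body". step_arm: Moves the arm, as the interface text tells. Its arguments: {"type":"object","properties":{"moves":{"type":"array"},"grip":{"type":"number"}},"required":["moves"]}

```bash
ls; mkdir -p pics; cat > h.py <<'E'
import numpy as np, cv2
from cell import env, optics
from scipy.spatial.transform import Rotation as R
def cam(n,save=None):
    d=optics.read_camera(n)
    im=np.array(d["pixels"]);
    if save: cv2.imwrite("pics/"+save,im)
    return im,np.array(d["mtx"]),np.array(d["view"])
def ray(K,V,uv):
    d=V[:3,:3].T@np.linalg.solve(K,[uv[0],uv[1],1.]); c=-V[:3,:3].T@V[:3,3]
    return c,d/np.linalg.norm(d)
def onz(K,V,uv,z):
    c,d=ray(K,V,uv); return c+d*(z-c[2])/d[2]
def proj(K,V,p):
    q=K@(V[:3,:3]@np.asarray(p,float)+V[:3,3]); return q[:2]/q[2]
E
python3 - <<'E'
from h import *
for n in("scene","top"):
    im,K,V=cam(n,n+"0.png"); print(n,K.round(1).tolist(),(-V[:3,:3].T@V[:3,3]).round(),V[:3,:3].round(3).tolist())
print(env.state(),env.grip_depth)
E
```

```text
pics
scene [[479.4, 0.0, 259.8], [0.0, 479.4, 188.4], [0.0, 0.0, 1.0]] [ 586. 1003.  962.] [[-1.0, -0.005, -0.017], [0.01, 0.637, -0.771], [0.015, -0.771, -0.637]]
top [[480.7, 0.0, 258.2], [0.0, 480.7, 186.3], [0.0, 0.0, 1.0]] [ 369.  -31. 1484.] [[-0.026, -1.0, -0.011], [-0.988, 0.027, -0.154], [0.154, 0.007, -0.988]]
{'t': 0.1, 'joints': array([-1.34660073e+00,  4.91476756e-01,  1.55938137e+00, -2.51852959e-05,
        1.09169011e+00, -1.05623059e-01]), 'qvel': array([ 0.00051277, -0.00114436, -0.00059693,  0.00039558,  0.00135902,
       -0.00101483]), 'tau': array([ 4.45623838e-03, -6.13620114e+01, -2.58606058e+01,  6.93661650e-02,
        4.70131938e-02, -5.04421405e-05]), 'eef_pos': array([ 202.37488744, -591.1069709 ,  214.1366346 ]), 'tcp_rot': array([-3.14064004e+00, -7.85301069e-05,  3.29830239e-01]), 'ft_force': array([-0.81936611, -0.1937896 , -0.55465379]), 'moment': array([0.05189463, 0.0099313 , 0.00929899]), 'grip_force': 0.0, 'opening': 1.0023711769664188} -18.8
```

View pics/scene0.png

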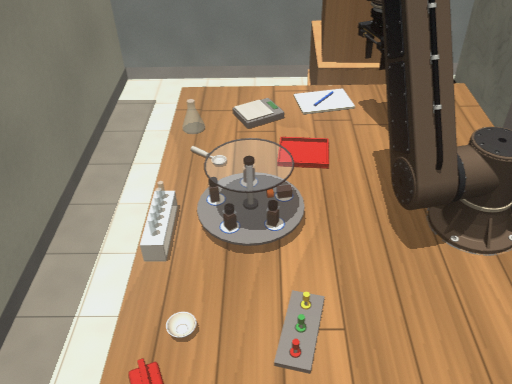

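View pics/top0.png

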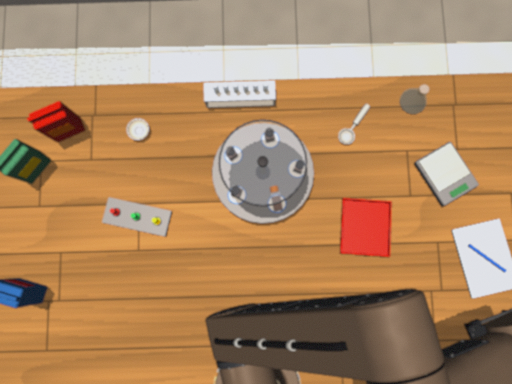

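The top view shows the tipped bottle at (276,197), on the robot's side of the turntable at (263,172). The red tray is at (365,228). The red marker is at (115,212), and in the scene view at (296,348). Next I'll measure these positions.

```bash
cat > m.py <<'E'
from h import *
def blobs(im,lo,hi,roi,amin=6):
    hsv=cv2.cvtColor(im,cv2.COLOR_BGR2HSV); m=cv2.inRange(hsv,np.array(lo),np.array(hi))
    z=np.zeros_like(m); x0,y0,x1,y1=roi; z[y0:y1,x0:x1]=m[y0:y1,x0:x1]
    n,l,s,c=cv2.connectedComponentsWithStats(z)
    return sorted([(int(s[i][4]),c[i].round(1).tolist(),s[i][:4].tolist()) for i in range(1,n) if s[i][4]>=amin],reverse=True)[:4],z
E
python3 - <<'E'
from m import *
im,K,V=cam("top"); im2,K2,V2=cam("scene")
# platter outline: grey
b,z=blobs(im,(0,0,60),(180,40,190),(205,112,325,230)); c=max(cv2.findContours(z,0,1)[0],key=cv2.contourArea)
pts=np.array([onz(K,V,p[0],45)[:2] for p in cv2.convexHull(c)]); ce,r=cv2.minEnclosingCircle(pts.astype(np.float32)); print("platter",ce,r, cv2.fitEllipse(pts.astype(np.float32)))
for n,i,k,v,roi in(("top",im,K,V,(80,190,190,245)),("scene",im2,K2,V2,(270,285,330,370))):
  for nm,lo,hi in(("red",(0,150,120),(5,255,255)),("yel",(24,150,120),(35,255,255)),("grn",(50,120,60),(80,255,255))):
    print(n,nm,blobs(i,lo,hi,roi)[0])
b,z=blobs(im,(0,180,120),(6,255,255),(325,180,410,270)); print("tray",b)
c=max(cv2.findContours(z,0,1)[0],key=cv2.contourArea); rr=cv2.minAreaRect(np.array([onz(K,V,p[0],20)[:2] for p in c]).astype(np.float32)); print(rr)
for n,i,roi in(("top",im,(225,160,310,225)),("scene",im2,(225,165,300,225))):
  print(n,"cap",blobs(i,(4,120,100),(15,255,255),roi)[0])
b,z=blobs(im,(0,0,90),(180,60,220),(95,190,180,245)); c=max(cv2.findContours(z,0,1)[0],key=cv2.contourArea); print("pock",cv2.minAreaRect(np.array([onz(K,V,p[0],14)[:2] for p in c]).astype(np.float32)))
a=cv2.resize(im[110:230,205:325],None,fx=5,fy=5,interpolation=2)
cv2.imwrite("pics/a.png",a)
E
```

```text
platter (639.2255249023438, -33.7864990234375) 155.73428344726562 ((637.1672973632812, -34.58171463012695), (305.11016845703125, 307.1204833984375), 111.8772964477539)
top red [(39, [114.6, 211.2], [111, 209, 8, 6])]
top yel [(36, [156.1, 220.4], [153, 218, 7, 6])]
top grn [(39, [135.3, 215.9], [131, 213, 9, 7])]
scene red [(62, [294.7, 352.4], [290, 348, 11, 9]), (35, [295.4, 341.7], [292, 339, 7, 6])]
scene yel [(35, [304.5, 305.1], [301, 300, 9, 9]), (25, [306.0, 294.0], [304, 292, 5, 5])]
scene grn [(25, [299.3, 327.9], [296, 324, 9, 7]), (22, [300.9, 316.9], [299, 315, 5, 5])]
tray [(2725, [365.5, 227.2], [340, 198, 51, 59])]
((464.29034423828125, -342.1116943359375), (148.97222900390625, 169.36514282226562), 84.4188232421875)
top cap [(362, [296.7, 216.6], [257, 198, 53, 27]), (89, [238.7, 219.2], [225, 207, 31, 18]), (34, [273.7, 188.5], [271, 186, 7, 6]), (8, [226.5, 215.8], [225, 213, 5, 6])]
scene cap [(196, [294.9, 176.5], [287, 165, 13, 26]), (51, [270.0, 192.7], [267, 189, 7, 8])]
pock ((515.5418090820312, 356.33001708984375), (201.1147918701172, 80.16545104980469), 76.0322036743164)
```

View pics/a.png

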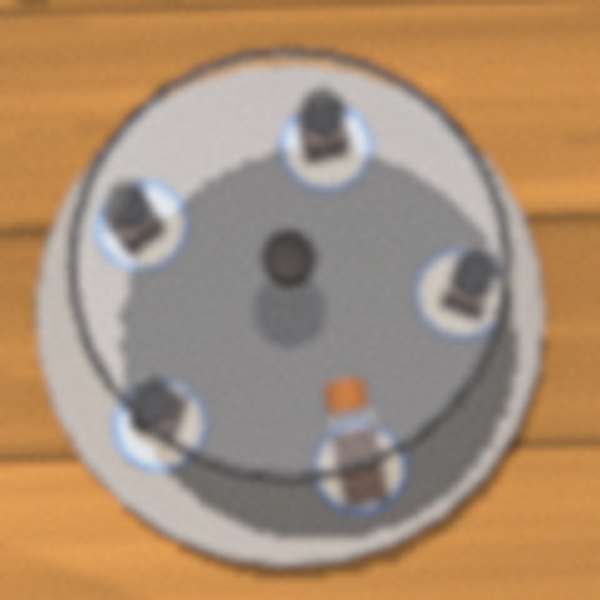

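Emit:
{"method": "step_arm", "body": {"moves": [{"tz": -40}, {"tz": -80}, {"tz": -80, "ty": 40}, {"tz": -80, "ty": 80}, {"tz": -80, "ty": 120}, {"tz": -80, "ty": 160}, {"tz": -80, "ty": 200}, {"tz": -80, "ty": 240}, {"tz": -80, "ty": 280}, {"tz": -80, "ty": 320}, {"tz": -80, "ty": 360}, {"tz": -80, "ty": 400}]}}

```text
validation failed for argument at $.mo...
```

The crop shows the tipped bottle's cap at crop (347,395), pointing inwards, and circle0 at about (360,468). The glass runs from (355,435) to (368,500). The other four bottles are standing. The move was refused, possibly because every row needs all four numbers, so I'll fill them in.

Emit:
{"method": "step_arm", "body": {"moves": [{"tx": 0, "ty": 0, "tz": -40, "roll": 0}, {"tx": 0, "ty": 0, "tz": -80, "roll": 0}]}}

```text
t: 0.37
eef_pos: [202.2, -590.5, 293.6]
tcp_rot: [-3.136, -0.001, 0.33]
ft_force: [0.9, -0.3, 0.7]
opening: 1.001
grip_force: 0.0
```

Rows need all four numbers. The documented moves have no tilt, so I'll test what the arm does at the edge of its reach, in free air above the table.

Emit:
{"method": "step_arm", "body": {"moves": [{"tx": 0, "ty": 40, "tz": 0, "roll": 0}, {"tx": 0, "ty": 80, "tz": 0, "roll": 0}, {"tx": 0, "ty": 120, "tz": 0, "roll": 0}, {"tx": 0, "ty": 160, "tz": 0, "roll": 0}, {"tx": 0, "ty": 200, "tz": 0, "roll": 0}, {"tx": 0, "ty": 240, "tz": 0, "roll": 0}, {"tx": 0, "ty": 280, "tz": 0, "roll": 0}, {"tx": 0, "ty": 320, "tz": 0, "roll": 0}, {"tx": 0, "ty": 360, "tz": 0, "roll": 0}, {"tx": 0, "ty": 400, "tz": 0, "roll": 0}, {"tx": 0, "ty": 440, "tz": 0, "roll": 0}, {"tx": 0, "ty": 440, "tz": 0, "roll": 0}]}}

```text
t: 1.37
eef_pos: [306.7, -896.4, 261.7]
tcp_rot: [3.117, -0.0, 0.33]
ft_force: [0.9, -0.2, 0.6]
opening: 0.997
grip_force: 0.0
```

```bash
python3 -c "
from h import *
s=env.state();print(s['t'],s['joints'].round(3),s['eef_pos'].round(1),R.from_euler('xyz',s['tcp_rot']).as_matrix().round(3).tolist())"
```

```text
1.3667 [-1.311  1.162  0.05   0.002  1.905 -0.07 ] [ 306.7 -896.4  261.7] [[0.946, 0.324, 0.008], [0.324, -0.946, -0.023], [0.0, 0.024, -1.0]]
```

Elbow joint 3 sits at its stop and the tool leaned out a little (0.024 rad). I'll see whether pressing further out leans it more.

Emit:
{"method": "step_arm", "body": {"moves": [{"tx": 0, "ty": 400, "tz": 0, "roll": 0}, {"tx": 0, "ty": 400, "tz": 0, "roll": 0}, {"tx": 0, "ty": 400, "tz": 0, "roll": 0}, {"tx": 0, "ty": 400, "tz": 0, "roll": 0}, {"tx": 0, "ty": 400, "tz": 0, "roll": 0}, {"tx": 0, "ty": 400, "tz": 0, "roll": 0}]}}

```text
t: 1.87
eef_pos: [314.6, -919.5, 215.8]
tcp_rot: [3.084, 0.0, 0.33]
ft_force: [-0.6, -0.6, -0.7]
opening: 0.997
grip_force: 0.0
```

```bash
python3 -c "
from h import *
s=env.state();print(s['t'],s['joints'].round(3),s['eef_pos'].round(1),R.from_euler('xyz',s['tcp_rot']).as_matrix().round(3).tolist())"
```

```text
1.8667 [-1.31   1.212  0.047  0.004  1.824 -0.068] [ 314.6 -919.5  215.8] [[0.946, 0.323, 0.018], [0.324, -0.945, -0.054], [-0.0, 0.057, -0.998]]
```

The lean grows (0.057) and carries over between calls. The documented behaviour, "a pose out of reach is approached as far as the arm can", therefore gives a way to lean the tool. I'll try short calls that also push up along the arm's line.

Emit:
{"method": "step_arm", "body": {"moves": [{"tx": 0, "ty": 400, "tz": -200, "roll": 0}, {"tx": 0, "ty": 400, "tz": -200, "roll": 0}]}}

```text
t: 2.03
eef_pos: [315.3, -921.5, 234.0]
tcp_rot: [3.056, 0.0, 0.33]
ft_force: [0.2, 0.3, 0.2]
opening: 0.996
grip_force: 0.0
```

Emit:
{"method": "step_arm", "body": {"moves": [{"tx": 0, "ty": 400, "tz": -200, "roll": 0}, {"tx": 0, "ty": 400, "tz": -200, "roll": 0}]}}

```text
t: 2.2
eef_pos: [315.8, -922.8, 255.6]
tcp_rot: [3.025, 0.0, 0.33]
ft_force: [-0.8, -0.1, 1.0]
opening: 0.999
grip_force: 0.0
```

Emit:
{"method": "step_arm", "body": {"moves": [{"tx": 0, "ty": 400, "tz": -200, "roll": 0}]}}

```text
t: 2.28
eef_pos: [316.6, -925.0, 265.6]
tcp_rot: [3.004, 0.0, 0.33]
ft_force: [-0.0, -0.1, -0.7]
opening: 1.003
grip_force: 0.0
```

Emit:
{"method": "step_arm", "body": {"moves": [{"tx": 0, "ty": 400, "tz": -200, "roll": 0}]}}

```text
t: 2.37
eef_pos: [317.5, -927.8, 277.1]
tcp_rot: [2.979, 0.0, 0.33]
ft_force: [0.1, 0.3, 0.5]
opening: 1.002
grip_force: 0.0
```

```bash
python3 -c "
from h import *
s=env.state();print(s['t'],s['joints'].round(3),s['eef_pos'].round(1),R.from_euler('xyz',s['tcp_rot']).as_matrix().round(3).tolist())"
```

```text
2.3667 [-1.311  1.151  0.048  0.012  1.781 -0.067] [ 317.5 -927.8  277.1] [[0.946, 0.32, 0.052], [0.324, -0.934, -0.153], [-0.0, 0.162, -0.987]]
```

Single-row calls lean the tool about 0.025 rad each, so a lean of around 37° is reachable. The heading of the lean is set by the arm azimuth where I push, so I need exact object positions first.

```bash
python3 - <<'E'
from m import *
im,K,V=cam("top"); im2,K2,V2=cam("scene")
def tri(a,b):
    (c1,d1),(c2,d2)=ray(K,V,a),ray(K2,V2,b)
    s=np.linalg.lstsq(np.c_[d1,-d2],c2-c1,rcond=None)[0]; p,q=c1+s[0]*d1,c2+s[1]*d2
    return ((p+q)/2).round(1),np.linalg.norm(p-q).round(1)
print("marker knob",tri((114.6,211.2),(295.4,341.7)),onz(K,V,(114.6,211.2),50))
print("cap",tri((273.7,188.5),(270,192.7)),onz(K,V,(273.7,188.5),68))
cr=lambda x,y:(205+(x+.5)/5-.5,110+(y+.5)/5-.5)
print("circle0",onz(K,V,cr(360,468),45),"axle base",onz(K,V,cr(288,258),215))
for n,p in(("c1",(461,292)),("c2",(326,144)),("c3",(141,224)),("c4",(160,425))): print(n,(onz(K,V,cr(*p),45)[:2]-[638,-34]).round(), )
hsv=cv2.cvtColor(im,cv2.COLOR_BGR2HSV)
print("glass in/out",onz(K,V,cr(352,433),75).round(1),onz(K,V,cr(368,500),75).round(1))
cv2.imwrite("pics/b.png",np.hstack([cv2.resize(im[180:220,255:300],None,fx=9,fy=9,interpolation=2),cv2.resize(im2[175:215,245:290+5],None,fx=8,fy=9,interpolation=2)]))
E
```

```text
marker knob (array([528.8, 414.6,  45.4]), np.float64(0.9)) [528.69409746 413.12354382  50.        ]
cap (array([580.2, -66.1,  63. ]), np.float64(4.7)) [581.84642626 -66.30716932  68.        ]
circle0 [540.32071436 -74.23998157  45.        ] axle base [634.86864273 -33.94693378 215.        ]
c1 [   8. -105.]
c2 [103. -26.]
c3 [56. 89.]
c4 [-68.  80.]
glass in/out [557.7 -69.3  75. ] [517.7 -77.4  75. ]
```

View pics/b.png

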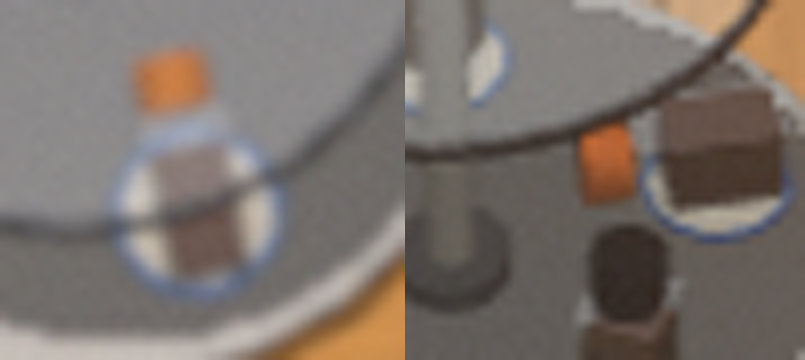

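The crop confirms it: cap at left (172,80), coffee from (190,150) to (207,275), and circle0 centre at about (200,210). The glass middle comes out near (543,-72) and the bottle's heading near 10.5°. The circle is 106 mm from the axis (105 given), and the five circles are spaced 72° apart, as they should be. I'll write a helper that turns world shifts into tool shifts.

```bash
cat > g.py <<'E'
import sys
from h import *
def st():
    s=env.state(); M=R.from_euler('xyz',s['tcp_rot']).as_matrix(); return s,M
def rep():
    s,M=st(); z=M[:,2]
    print("t",round(s['t'],2),"q",s['joints'].round(2),"tcp",s['eef_pos'].round(1),"tilt",round(float(np.arccos(-z[2])),3),"head",round(float(np.degrees(np.arctan2(z[1],z[0]))),1),"y",M[:,1].round(3),"F",s['ft_force'].round(1),"op",round(s['opening']*95.1,1),"gf",s['grip_force'])
    return s,M
def tool(*d): return (st()[1].T@np.array(d,float)).round(1)
def go(*p): return (st()[1].T@(np.array(p,float)-st()[0]['eef_pos'])).round(1)   # tool shift to world TCP target
if __name__=="__main__":
    rep()
    for a in sys.argv[1:]: print(a,go(*map(float,a.split(','))))
E
python3 g.py 815,380,310
```

```text
t 2.47 q [-1.31  1.15  0.05  0.01  1.78 -0.07] tcp [ 317.5 -927.6  279. ] tilt 0.164 head -71.2 y [ 0.32  -0.933  0.164] F [-0.1  0.  -0.4] op 95.1 gf 0.0
815,380,310 [  894.2 -1056.4  -206.9]
```

Emit:
{"method": "step_arm", "body": {"moves": [{"tx": 298, "ty": -352, "tz": -69, "roll": 0}, {"tx": 298, "ty": -352, "tz": -69, "roll": 0}, {"tx": 298, "ty": -352, "tz": -69, "roll": 0}, {"tx": 298, "ty": -352, "tz": -69, "roll": 0}, {"tx": 298, "ty": -352, "tz": -69, "roll": 0}, {"tx": 298, "ty": -352, "tz": -69, "roll": 0}, {"tx": 298, "ty": -352, "tz": -69, "roll": 0}, {"tx": 298, "ty": -352, "tz": -69, "roll": 0}, {"tx": 298, "ty": -352, "tz": -69, "roll": 0}, {"tx": 298, "ty": -352, "tz": -69, "roll": 0}, {"tx": 298, "ty": -352, "tz": -69, "roll": 0}, {"tx": 298, "ty": -352, "tz": -69, "roll": 0}]}}

```text
t: 3.47
eef_pos: [476.9, -508.3, 287.3]
tcp_rot: [2.982, -0.0, 0.33]
ft_force: [1.2, -0.3, 0.1]
opening: 0.999
grip_force: 0.0
```

```bash
python3 g.py 815,380,310
```

```text
t 3.47 q [-0.89  0.48  1.38 -0.06  1.13  0.37] tcp [ 476.9 -508.3  287.3] tilt 0.159 head -71.0 y [ 0.32  -0.934  0.159] F [ 1.2 -0.3  0.1] op 95.0 gf 0.0
815,380,310 [ 607.5 -718.1 -138.4]
```

Emit:
{"method": "step_arm", "body": {"moves": [{"tx": 304, "ty": -359, "tz": -85, "roll": 0}, {"tx": 304, "ty": -359, "tz": -85, "roll": 0}, {"tx": 304, "ty": -359, "tz": -85, "roll": 0}, {"tx": 304, "ty": -359, "tz": -85, "roll": 0}, {"tx": 304, "ty": -359, "tz": -85, "roll": 0}, {"tx": 304, "ty": -359, "tz": -85, "roll": 0}, {"tx": 304, "ty": -359, "tz": -85, "roll": 0}, {"tx": 304, "ty": -359, "tz": -85, "roll": 0}, {"tx": 304, "ty": -359, "tz": -85, "roll": 0}, {"tx": 304, "ty": -359, "tz": -85, "roll": 0}, {"tx": 304, "ty": -359, "tz": -85, "roll": 0}, {"tx": 304, "ty": -359, "tz": -85, "roll": 0}]}}

```text
t: 4.47
eef_pos: [646.1, -59.5, 314.5]
tcp_rot: [2.983, -0.001, 0.332]
ft_force: [0.3, -0.3, 0.1]
opening: 0.996
grip_force: 0.0
```

Emit:
{"method": "step_arm", "body": {"moves": [{"tx": 304, "ty": -359, "tz": -60, "roll": 0}, {"tx": 304, "ty": -359, "tz": -60, "roll": 0}, {"tx": 304, "ty": -359, "tz": -60, "roll": 0}, {"tx": 304, "ty": -359, "tz": -60, "roll": 0}, {"tx": 304, "ty": -359, "tz": -60, "roll": 0}, {"tx": 304, "ty": -359, "tz": -60, "roll": 0}, {"tx": 304, "ty": -359, "tz": -60, "roll": 0}, {"tx": 304, "ty": -359, "tz": -60, "roll": 0}, {"tx": 304, "ty": -359, "tz": -60, "roll": 0}, {"tx": 304, "ty": -359, "tz": -60, "roll": 0}, {"tx": 304, "ty": -359, "tz": -60, "roll": 0}]}}

```text
t: 5.38
eef_pos: [806.8, 360.2, 316.6]
tcp_rot: [2.983, -0.0, 0.331]
ft_force: [0.7, -0.2, 1.6]
opening: 1.001
grip_force: 0.0
```

```bash
python3 g.py; python3 -c "
from g import *
print(tool(366,171,150))"
```

```text
t 5.38 q [ 0.39  0.94  0.42 -0.16  1.79  1.6 ] tcp [806.8 360.2 316.6] tilt 0.159 head -70.9 y [ 0.321 -0.934  0.158] F [ 0.7 -0.2  1.6] op 95.2 gf 0.0
[ 401.7  -18.6 -154.8]
```

Emit:
{"method": "step_arm", "body": {"moves": [{"tx": 400, "ty": -20, "tz": -150, "roll": 0}, {"tx": 400, "ty": -20, "tz": -150, "roll": 0}]}}

```text
t: 5.55
eef_pos: [834.7, 372.1, 325.3]
tcp_rot: [2.983, -0.012, 0.335]
ft_force: [1.2, -0.2, 0.7]
opening: 1.004
grip_force: 0.0
```

Emit:
{"method": "step_arm", "body": {"moves": [{"tx": 400, "ty": -20, "tz": -150, "roll": 0}]}}

```text
t: 5.63
eef_pos: [842.0, 372.8, 322.8]
tcp_rot: [2.984, -0.026, 0.337]
ft_force: [-0.4, -0.9, 5.6]
opening: 1.0
grip_force: 0.0
```

Emit:
{"method": "step_arm", "body": {"moves": [{"tx": 400, "ty": -20, "tz": -140, "roll": 0}]}}

```text
t: 5.72
eef_pos: [849.1, 374.6, 320.5]
tcp_rot: [2.985, -0.049, 0.34]
ft_force: [1.0, -0.2, -1.7]
opening: 0.998
grip_force: 0.0
```

Emit:
{"method": "step_arm", "body": {"moves": [{"tx": 400, "ty": -20, "tz": -140, "roll": 0}]}}

```text
t: 5.8
eef_pos: [855.7, 376.6, 327.0]
tcp_rot: [2.987, -0.083, 0.343]
ft_force: [0.2, 0.1, 1.3]
opening: 0.997
grip_force: 0.0
```

Emit:
{"method": "step_arm", "body": {"moves": [{"tx": 400, "ty": -20, "tz": -130, "roll": 0}]}}

```text
t: 5.88
eef_pos: [861.4, 378.6, 331.9]
tcp_rot: [2.988, -0.111, 0.347]
ft_force: [0.2, -0.1, 0.1]
opening: 0.998
grip_force: 0.0
```

Emit:
{"method": "step_arm", "body": {"moves": [{"tx": 400, "ty": -20, "tz": -120, "roll": 0}]}}

```text
t: 5.97
eef_pos: [867.0, 380.7, 334.2]
tcp_rot: [2.989, -0.136, 0.35]
ft_force: [-0.5, -0.3, 0.0]
opening: 0.999
grip_force: 0.0
```

Emit:
{"method": "step_arm", "body": {"moves": [{"tx": 400, "ty": -20, "tz": -110, "roll": 0}]}}

```text
t: 6.05
eef_pos: [872.9, 382.9, 335.4]
tcp_rot: [2.99, -0.159, 0.354]
ft_force: [0.0, -0.2, 0.2]
opening: 1.0
grip_force: 0.0
```

Emit:
{"method": "step_arm", "body": {"moves": [{"tx": 400, "ty": -20, "tz": -100, "roll": 0}]}}

```text
t: 6.13
eef_pos: [878.8, 385.2, 336.1]
tcp_rot: [2.991, -0.182, 0.358]
ft_force: [1.1, -0.5, -0.1]
opening: 1.0
grip_force: 0.0
```

```bash
python3 g.py; python3 -c "
from g import *
print(tool(366,171,150))"
```

```text
t 6.13 q [ 0.39  1.09  0.05 -0.16  1.82  1.56] tcp [878.8 385.2 336.1] tilt 0.236 head -19.5 y [ 0.321 -0.936  0.148] F [ 1.1 -0.5 -0.1] op 95.1 gf 0.0
[423.2 -20.4 -78.6]
```

Emit:
{"method": "step_arm", "body": {"moves": [{"tx": 420, "ty": -20, "tz": -85, "roll": 0}]}}

```text
t: 6.22
eef_pos: [885.2, 387.5, 336.3]
tcp_rot: [2.992, -0.205, 0.362]
ft_force: [0.7, -0.4, 0.0]
opening: 1.0
grip_force: 0.0
```

Emit:
{"method": "step_arm", "body": {"moves": [{"tx": 420, "ty": -20, "tz": -75, "roll": 0}]}}

```text
t: 6.3
eef_pos: [891.7, 389.8, 336.3]
tcp_rot: [2.992, -0.229, 0.365]
ft_force: [-0.0, -0.4, 0.2]
opening: 0.999
grip_force: 0.0
```

Emit:
{"method": "step_arm", "body": {"moves": [{"tx": 420, "ty": -20, "tz": -65, "roll": 0}]}}

```text
t: 6.38
eef_pos: [898.1, 392.1, 336.8]
tcp_rot: [2.993, -0.252, 0.369]
ft_force: [-0.1, -0.3, 0.1]
opening: 0.997
grip_force: 0.0
```

Emit:
{"method": "step_arm", "body": {"moves": [{"tx": 420, "ty": -20, "tz": -55, "roll": 0}]}}

```text
t: 6.47
eef_pos: [904.5, 394.4, 337.8]
tcp_rot: [2.993, -0.277, 0.373]
ft_force: [0.7, -0.6, 0.7]
opening: 1.001
grip_force: 0.0
```

Emit:
{"method": "step_arm", "body": {"moves": [{"tx": 420, "ty": -20, "tz": -45, "roll": 0}]}}

```text
t: 6.55
eef_pos: [910.9, 396.8, 339.0]
tcp_rot: [2.993, -0.301, 0.377]
ft_force: [-0.5, 0.5, 0.1]
opening: 0.998
grip_force: 0.0
```

Emit:
{"method": "step_arm", "body": {"moves": [{"tx": 420, "ty": -20, "tz": -35, "roll": 0}]}}

```text
t: 6.63
eef_pos: [917.3, 399.2, 340.2]
tcp_rot: [2.994, -0.326, 0.381]
ft_force: [-0.4, 0.5, -0.6]
opening: 0.999
grip_force: 0.0
```

Emit:
{"method": "step_arm", "body": {"moves": [{"tx": 420, "ty": -20, "tz": -25, "roll": 0}]}}

```text
t: 6.72
eef_pos: [923.6, 401.7, 341.5]
tcp_rot: [2.994, -0.35, 0.385]
ft_force: [0.3, 0.1, 0.4]
opening: 0.999
grip_force: 0.0
```

Emit:
{"method": "step_arm", "body": {"moves": [{"tx": 420, "ty": -20, "tz": -15, "roll": 0}]}}

```text
t: 6.8
eef_pos: [930.0, 404.0, 342.9]
tcp_rot: [2.994, -0.375, 0.388]
ft_force: [-0.6, -0.4, -0.3]
opening: 1.001
grip_force: 0.0
```

Emit:
{"method": "step_arm", "body": {"moves": [{"tx": 420, "ty": -20, "tz": -5, "roll": 0}]}}

```text
t: 6.88
eef_pos: [936.2, 406.5, 344.4]
tcp_rot: [2.994, -0.399, 0.392]
ft_force: [-0.5, 0.1, 0.1]
opening: 1.001
grip_force: 0.0
```

Emit:
{"method": "step_arm", "body": {"moves": [{"tx": 420, "ty": -20, "tz": 5, "roll": 0}]}}

```text
t: 6.97
eef_pos: [942.5, 408.9, 346.0]
tcp_rot: [2.993, -0.424, 0.396]
ft_force: [0.5, -0.6, 0.2]
opening: 1.0
grip_force: 0.0
```

```bash
python3 g.py; python3 -c "
from g import *
print(tool(366,171,150))"
```

```text
t 6.97 q [ 0.38  1.1   0.05 -0.14  1.57  1.56] tcp [942.5 408.9 346. ] tilt 0.447 head 2.7 y [ 0.326 -0.936  0.135] F [ 0.5 -0.6  0.2] op 95.1 gf 0.0
[429.6 -20.6  26.4]
```

Emit:
{"method": "step_arm", "body": {"moves": [{"tx": 420, "ty": -20, "tz": 25, "roll": 0}]}}

```text
t: 7.05
eef_pos: [949.0, 411.4, 347.1]
tcp_rot: [2.993, -0.448, 0.4]
ft_force: [0.2, -0.8, -0.2]
opening: 0.999
grip_force: 0.0
```

Emit:
{"method": "step_arm", "body": {"moves": [{"tx": 420, "ty": -20, "tz": 35, "roll": 0}]}}

```text
t: 7.13
eef_pos: [955.5, 413.8, 347.8]
tcp_rot: [2.993, -0.473, 0.404]
ft_force: [0.5, 0.2, -0.2]
opening: 1.002
grip_force: 0.0
```

Emit:
{"method": "step_arm", "body": {"moves": [{"tx": 420, "ty": -20, "tz": 45, "roll": 0}]}}

```text
t: 7.22
eef_pos: [962.0, 416.3, 348.7]
tcp_rot: [2.992, -0.497, 0.409]
ft_force: [0.1, 1.2, -0.5]
opening: 0.998
grip_force: 0.0
```

Emit:
{"method": "step_arm", "body": {"moves": [{"tx": 420, "ty": -20, "tz": 55, "roll": 0}]}}

```text
t: 7.3
eef_pos: [968.3, 418.8, 349.8]
tcp_rot: [2.991, -0.521, 0.413]
ft_force: [-0.9, -0.8, -0.0]
opening: 1.0
grip_force: 0.0
```

Emit:
{"method": "step_arm", "body": {"moves": [{"tx": 420, "ty": -20, "tz": 65, "roll": 0}]}}

```text
t: 7.38
eef_pos: [974.5, 421.2, 351.1]
tcp_rot: [2.991, -0.546, 0.417]
ft_force: [0.3, -0.2, 0.1]
opening: 0.998
grip_force: 0.0
```

Emit:
{"method": "step_arm", "body": {"moves": [{"tx": 420, "ty": -20, "tz": 75, "roll": 0}]}}

```text
t: 7.47
eef_pos: [980.6, 423.7, 352.5]
tcp_rot: [2.99, -0.57, 0.421]
ft_force: [0.4, -0.3, -0.9]
opening: 1.001
grip_force: 0.0
```

Emit:
{"method": "step_arm", "body": {"moves": [{"tx": 420, "ty": -20, "tz": 85, "roll": 0}]}}

```text
t: 7.55
eef_pos: [986.6, 426.1, 354.1]
tcp_rot: [2.988, -0.594, 0.426]
ft_force: [0.2, 0.0, 0.3]
opening: 0.997
grip_force: 0.0
```

Emit:
{"method": "step_arm", "body": {"moves": [{"tx": 420, "ty": -20, "tz": 95, "roll": 0}]}}

```text
t: 7.63
eef_pos: [992.5, 428.5, 355.7]
tcp_rot: [2.987, -0.618, 0.43]
ft_force: [0.0, 0.1, -0.0]
opening: 0.999
grip_force: 0.0
```

Emit:
{"method": "step_arm", "body": {"moves": [{"tx": 420, "ty": -20, "tz": 105, "roll": 0}]}}

```text
t: 7.72
eef_pos: [998.2, 430.8, 357.5]
tcp_rot: [2.986, -0.642, 0.435]
ft_force: [0.2, -0.1, 0.5]
opening: 1.001
grip_force: 0.0
```

```bash
python3 g.py
```

```text
t 7.72 q [ 0.38  1.12  0.05 -0.12  1.33  1.55] tcp [998.2 430.8 357.5] tilt 0.658 head 10.2 y [ 0.332 -0.935  0.124] F [ 0.2 -0.1  0.5] op 95.2 gf 0.0
```

The lean is 37.7° at heading 10.2°, and a roll of about 0.204 makes the closing line level. Before moving in, I'll fit a planar arm model to the logged poses to check that the leaned grasp poses are within reach.

```bash
cat > k.py <<'E'
import numpy as np
from scipy.optimize import fsolve
D=[(.4915,1.5594,1.0917,624.8,214.1),(1.162,.05,1.905,947.4,261.7),(1.212,.047,1.824,971.8,215.8),(1.151,.048,1.781,980.6,277.1),(1.12,.05,1.33,1087,357.5),(.48,1.38,1.13,697,287.3)]
A=[];b=[]
for a,c,e,r,z in D:
    t,u=a+c,a+c+e
    A+=[[1,0,np.sin(a),np.sin(t),np.cos(t),np.sin(u)],[0,1,np.cos(a),np.cos(t),-np.sin(t),np.cos(u)]]; b+=[r,z]
x,res,rk,_=np.linalg.lstsq(A,b,rcond=None); print(x.round(1),res,rk)
def ik(r,z,tilt):
    u=np.pi-tilt
    R_=r-x[0]-x[5]*np.sin(u); Z=z-x[1]-x[5]*np.cos(u); l1=x[2]; l2=np.hypot(x[3],x[4]); d=np.hypot(R_,Z)
    return "wrist",round(R_),round(Z),"d/reach",round(d),round(l1+l2),"elbow",np.arccos((d*d-l1*l1-l2*l2)/(2*l1*l2)).round(2)
for p in((559,54,.658),(472,173,.658),(500,200,.658),(550,250,.658),(577,60,.658),(675,40,.658)): print(p,ik(*p))
E
python3 k.py
```

```text
[  4.  196.9 584.3 411.6  42.9 271.1] [10.91747525] 6
(559, 54, 0.658) ('wrist', 389, 72, 'd/reach', 396, 998, 'elbow', np.float64(2.4))
(472, 173, 0.658) ('wrist', 302, 191, 'd/reach', 357, 998, 'elbow', np.float64(2.49))
(500, 200, 0.658) ('wrist', 330, 218, 'd/reach', 395, 998, 'elbow', np.float64(2.4))
(550, 250, 0.658) ('wrist', 380, 268, 'd/reach', 465, 998, 'elbow', np.float64(2.23))
(577, 60, 0.658) ('wrist', 407, 78, 'd/reach', 415, 998, 'elbow', np.float64(2.35))
(675, 40, 0.658) ('wrist', 505, 58, 'd/reach', 509, 998, 'elbow', np.float64(2.12))
```

The leaned grasps need the wrist (joint 4) to swing over to about π. Coming in from the negative-azimuth side turns it the right way, so I'll level the closing line and go there first.

Emit:
{"method": "step_arm", "body": {"moves": [{"tx": 0, "ty": 0, "tz": 0, "roll": 0.1}, {"tx": 0, "ty": 0, "tz": 0, "roll": 0.204}, {"tx": 0, "ty": 0, "tz": 0, "roll": 0.204}]}}

```text
t: 7.97
eef_pos: [997.9, 430.7, 357.3]
tcp_rot: [-3.139, -0.657, 0.173]
ft_force: [-0.2, 0.2, -0.4]
opening: 1.0
grip_force: 0.0
```

```bash
python3 g.py 765,-370,350
```

```text
t 7.97 q [ 0.38  1.12  0.05 -0.12  1.33  1.76] tcp [997.9 430.7 357.3] tilt 0.657 head 10.2 y [ 0.174 -0.985 -0.002] F [-0.2  0.2 -0.4] op 95.1 gf 0.0
765,-370,350 [-295.6  747.9 -220.7]
```

Emit:
{"method": "step_arm", "body": {"moves": [{"tx": -148, "ty": 374, "tz": -110, "roll": 0}, {"tx": -148, "ty": 374, "tz": -110, "roll": 0}, {"tx": -148, "ty": 374, "tz": -110, "roll": 0}, {"tx": -148, "ty": 374, "tz": -110, "roll": 0}, {"tx": -148, "ty": 374, "tz": -110, "roll": 0}, {"tx": -148, "ty": 374, "tz": -110, "roll": 0}, {"tx": -148, "ty": 374, "tz": -110, "roll": 0}, {"tx": -148, "ty": 374, "tz": -110, "roll": 0}, {"tx": -148, "ty": 374, "tz": -110, "roll": 0}, {"tx": -148, "ty": 374, "tz": -110, "roll": 0}, {"tx": -148, "ty": 374, "tz": -110, "roll": 0}]}}

```text
t: 8.88
eef_pos: [881.9, 27.9, 355.2]
tcp_rot: [3.137, -0.657, 0.184]
ft_force: [0.8, -0.1, -0.7]
opening: 0.999
grip_force: 0.0
```

Emit:
{"method": "step_arm", "body": {"moves": [{"tx": -148, "ty": 374, "tz": -110, "roll": 0}, {"tx": -148, "ty": 374, "tz": -110, "roll": 0}, {"tx": -148, "ty": 374, "tz": -110, "roll": 0}, {"tx": -148, "ty": 374, "tz": -110, "roll": 0}, {"tx": -148, "ty": 374, "tz": -110, "roll": 0}, {"tx": -148, "ty": 374, "tz": -110, "roll": 0}, {"tx": -148, "ty": 374, "tz": -110, "roll": 0}, {"tx": -148, "ty": 374, "tz": -110, "roll": 0}, {"tx": -148, "ty": 374, "tz": -110, "roll": 0}, {"tx": -148, "ty": 374, "tz": -110, "roll": 0}, {"tx": -148, "ty": 374, "tz": -110, "roll": 0}]}}

```text
t: 9.8
eef_pos: [765.2, -378.8, 351.1]
tcp_rot: [3.135, -0.656, 0.179]
ft_force: [0.2, 0.5, 0.5]
opening: 1.001
grip_force: 0.0
```

```bash
python3 g.py 505,-245,300
```

```text
t 9.8 q [-0.68  0.59  1.16  0.58  1.    0.49] tcp [ 765.2 -378.8  351.1] tilt 0.656 head 9.6 y [ 0.174 -0.985  0.005] F [0.2 0.5 0.5] op 95.2 gf 0.0
505,-245,300 [-215.3 -177.3 -102.2]
```

Emit:
{"method": "step_arm", "body": {"moves": [{"tx": -36, "ty": -30, "tz": -17, "roll": 0}, {"tx": -72, "ty": -60, "tz": -34, "roll": 0}, {"tx": -108, "ty": -90, "tz": -51, "roll": 0}, {"tx": -130, "ty": -107, "tz": -62, "roll": 0}, {"tx": -151, "ty": -124, "tz": -72, "roll": 0}, {"tx": -172, "ty": -142, "tz": -82, "roll": 0}, {"tx": -194, "ty": -160, "tz": -92, "roll": 0}, {"tx": -215, "ty": -177, "tz": -102, "roll": 0}, {"tx": -215, "ty": -177, "tz": -102, "roll": 0}, {"tx": -215, "ty": -177, "tz": -102, "roll": 0}]}}

```text
t: 10.63
eef_pos: [506.9, -238.1, 302.1]
tcp_rot: [3.136, -0.656, 0.183]
ft_force: [0.2, -0.6, 0.7]
opening: 1.0
grip_force: 0.0
```

```bash
python3 g.py 500,-80,200 494.6,-80,134
```

```text
t 10.63 q [-0.81  0.18  1.95  0.81  0.78  0.05] tcp [ 506.9 -238.1  302.1] tilt 0.656 head 10.0 y [ 0.179 -0.984  0.004] F [ 0.2 -0.6  0.7] op 95.1 gf 0.0
500,-80,200 [ -44.9 -157.2   93.5]
494.6,-80,134 [ -89.3 -158.5  142.5]
```

```bash
python3 g.py 500,-235,130
```

```text
t 10.63 q [-0.81  0.18  1.95  0.81  0.78  0.05] tcp [ 506.9 -238.1  302.1] tilt 0.656 head 10.0 y [ 0.179 -0.984  0.004] F [ 0.2 -0.6  0.7] op 95.1 gf 0.0
500,-235,130 [-109.9   -5.   132.6]
```

Emit:
{"method": "step_arm", "body": {"moves": [{"tx": -22, "ty": -1, "tz": 27, "roll": 0}, {"tx": -44, "ty": -2, "tz": 53, "roll": 0}, {"tx": -66, "ty": -3, "tz": 80, "roll": 0}, {"tx": -88, "ty": -4, "tz": 106, "roll": 0}, {"tx": -110, "ty": -5, "tz": 132, "roll": 0}, {"tx": -110, "ty": -5, "tz": 132, "roll": 0}], "grip": 60}}

```text
t: 11.13
eef_pos: [499.2, -234.2, 124.3]
tcp_rot: [-3.139, -0.651, 0.179]
ft_force: [0.2, 0.2, -0.5]
opening: 0.654
grip_force: 0.0
```

```bash
python3 g.py 494.6,-80,134
```

```text
t 11.13 q [-0.82  0.46  2.17  1.38  0.55 -0.67] tcp [ 499.2 -234.2  124.3] tilt 0.651 head 10.5 y [ 0.18  -0.984 -0.002] F [ 0.2  0.2 -0.5] op 62.2 gf 0.0
494.6,-80,134 [  24.2 -152.5    6.6]
```

Emit:
{"method": "step_arm", "body": {"moves": [{"tx": 2, "ty": -15, "tz": 1, "roll": 0}, {"tx": 5, "ty": -30, "tz": 1, "roll": 0}, {"tx": 7, "ty": -45, "tz": 2, "roll": 0}, {"tx": 10, "ty": -60, "tz": 3, "roll": 0}, {"tx": 12, "ty": -76, "tz": 3, "roll": 0}, {"tx": 14, "ty": -91, "tz": 4, "roll": 0}, {"tx": 17, "ty": -106, "tz": 5, "roll": 0}, {"tx": 19, "ty": -121, "tz": 5, "roll": 0}, {"tx": 22, "ty": -137, "tz": 6, "roll": 0}, {"tx": 24, "ty": -152, "tz": 7, "roll": 0}, {"tx": 24, "ty": -152, "tz": 7, "roll": 0}]}}

```text
t: 12.05
eef_pos: [496.9, -79.1, 140.4]
tcp_rot: [3.139, -0.659, 0.183]
ft_force: [0.8, -0.7, -0.0]
opening: 0.629
grip_force: 0.0
```

```bash
python3 g.py 554.8,-70.4,55; python3 - <<'E'
from m import *
im,K,V=cam("wrist","w0.png"); im,K,V=cam("top","top1.png"); print(blobs(im,(4,120,100),(15,255,255),(255,175,290,198))[0])
E
```

```text
t 12.05 q [-0.5   0.36  2.34  1.8   0.41 -0.83] tcp [496.9 -79.1 140.4] tilt 0.659 head 10.3 y [ 0.18  -0.984  0.002] F [ 0.8 -0.7 -0. ] op 59.8 gf 0.0
554.8,-70.4,55 [ -6.1   1.7 103.4]
[(34, [273.7, 188.5], [271, 186, 7, 6])]
```

View pics/w0.png

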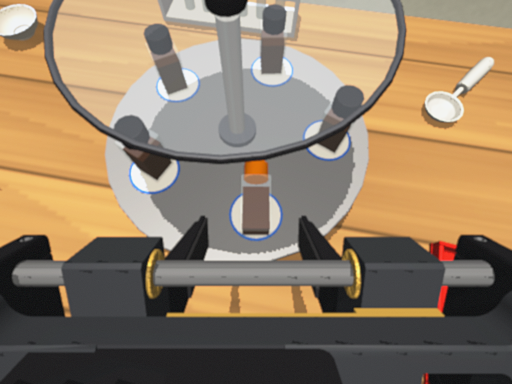

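The wrist view shows the bottle centred between the fingers, cap at (257,168) and glass at (257,205), with the fingers at 205 and 305 and the canopy well clear. I'll go in along the tool axis.

Emit:
{"method": "step_arm", "body": {"moves": [{"tx": -3, "ty": 1, "tz": 20, "roll": 0}, {"tx": -6, "ty": 2, "tz": 40, "roll": 0}, {"tx": -6, "ty": 2, "tz": 60, "roll": 0}, {"tx": -6, "ty": 2, "tz": 75, "roll": 0}, {"tx": -6, "ty": 2, "tz": 88, "roll": 0}, {"tx": -6, "ty": 2, "tz": 97, "roll": 0}, {"tx": -6, "ty": 2, "tz": 103, "roll": 0}, {"tx": -6, "ty": 2, "tz": 103, "roll": 0}, {"tx": -6, "ty": 2, "tz": 103, "roll": 0}]}}

```text
t: 12.9
eef_pos: [553.6, -73.1, 53.4]
tcp_rot: [3.141, -0.656, 0.179]
ft_force: [0.2, 0.1, -0.5]
opening: 0.633
grip_force: 0.0
```

```bash
python3 g.py 554.8,-70.4,55; python3 - <<'E'
from m import *
im,K,V=cam("wrist","w1.png"); d=K,V
print("mid proj",proj(K,V,(543.5,-72.4,75)),"foot",proj(K,V,(515,-77.7,75)))
E
```

```text
t 12.9 q [-0.42  0.61  2.28  2.27  0.47 -1.25] tcp [553.6 -73.1  53.4] tilt 0.656 head 10.2 y [ 0.177 -0.984  0.001] F [ 0.2  0.1 -0.5] op 60.2 gf 0.0
554.8,-70.4,55 [ 2.2 -2.5 -0.2]
mid proj [249.28584092 239.00157092] foot [249.31845846 292.76200252]
```

View pics/w1.png

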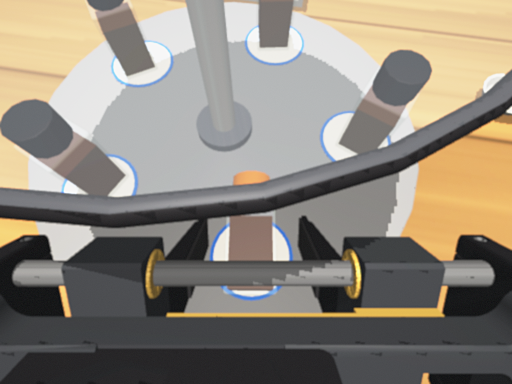

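The wrist view shows the glass between the fingers: centre column 250 against finger middle 255, foot at row 290 as predicted. I'll correct 2.5 mm sideways and close.

Emit:
{"method": "step_arm", "body": {"moves": [{"tx": 1, "ty": -2.5, "tz": 0, "roll": 0}, {"tx": 1, "ty": -2.5, "tz": 0, "roll": 0}]}}

```text
t: 13.12
eef_pos: [553.7, -70.0, 54.5]
tcp_rot: [3.14, -0.656, 0.18]
ft_force: [-0.3, 0.3, 0.7]
opening: 0.634
grip_force: 0.0
```

Emit:
{"method": "step_arm", "body": {"moves": [{"tx": 0, "ty": 0, "tz": 0, "roll": 0}, {"tx": 0, "ty": 0, "tz": 0, "roll": 0}, {"tx": 0, "ty": 0, "tz": 0, "roll": 0}, {"tx": 0, "ty": 0, "tz": 0, "roll": 0}, {"tx": 0, "ty": 0, "tz": 0, "roll": 0}, {"tx": 0, "ty": 0, "tz": 0, "roll": 0}, {"tx": 0, "ty": 0, "tz": 0, "roll": 0}, {"tx": 0, "ty": 0, "tz": 0, "roll": 0}], "grip": 24}}

```text
t: 13.78
eef_pos: [553.7, -70.0, 53.8]
tcp_rot: [3.14, -0.656, 0.179]
ft_force: [-0.1, -1.5, 1.5]
opening: 0.316
grip_force: 30.0
```

```bash
python3 g.py 552,-72,75 ; python3 -c "
from g import *
print(tool(0,0,15),tool(-60,-10,75))"
```

```text
t 13.78 q [-0.41  0.61  2.28  2.28  0.46 -1.25] tcp [553.7 -70.   53.8] tilt 0.656 head 10.2 y [ 0.178 -0.984  0.001] F [-0.1 -1.5  1.5] op 30.1 gf 29.999881982803345
552,-72,75 [ 11.4   1.7 -18. ]
[  9.1   0.  -11.9] [ -2.5  -0.7 -96.5]
```

Gripped at 30.1 mm with 30 N. Now I'll lift a little and withdraw along the tool axis.

Emit:
{"method": "step_arm", "body": {"moves": [{"tx": 3, "ty": 0, "tz": -4, "roll": 0}, {"tx": 6, "ty": 0, "tz": -8, "roll": 0}, {"tx": 9, "ty": 0, "tz": -12, "roll": 0}, {"tx": 9, "ty": 0, "tz": -22, "roll": 0}, {"tx": 9, "ty": 0, "tz": -36, "roll": 0}, {"tx": 9, "ty": 0, "tz": -52, "roll": 0}, {"tx": 9, "ty": 0, "tz": -68, "roll": 0}, {"tx": 9, "ty": 0, "tz": -84, "roll": 0}, {"tx": 9, "ty": 0, "tz": -100, "roll": 0}, {"tx": 9, "ty": 0, "tz": -100, "roll": 0}]}}

```text
t: 14.62
eef_pos: [499.8, -79.8, 140.4]
tcp_rot: [3.138, -0.657, 0.18]
ft_force: [-0.0, 0.7, -1.4]
opening: 0.312
grip_force: 30.0
```

```bash
python3 g.py 510,-220,130; python3 - <<'E'
from m import *
im,K,V=cam("wrist","w2.png"); im,K,V=cam("top","top2.png");cv2.imwrite("pics/c.png",cv2.resize(im[110:250,205:325],None,fx=4,fy=4,interpolation=2))
E
```

```text
t 14.62 q [-0.5   0.36  2.33  1.8   0.4  -0.82] tcp [499.8 -79.8 140.4] tilt 0.657 head 10.0 y [ 0.177 -0.984  0.003] F [-0.   0.7 -1.4] op 29.7 gf 29.999695122241974
510,-220,130 [-18.3 139.8  -0.5]
```

View pics/w2.png

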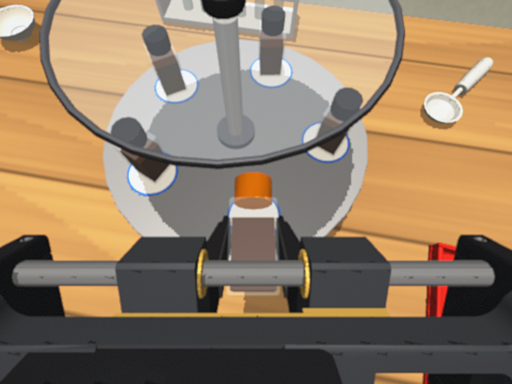

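The bottle is held straight, cap at (253,187), and all four others are standing. On to the red tray.

```bash
python3 g.py 466,-342,110
```

```text
t 14.72 q [-0.5   0.37  2.33  1.81  0.4  -0.82] tcp [500.9 -79.8 139. ] tilt 0.657 head 10.0 y [ 0.177 -0.984  0.002] F [ 0.3 -0.3 -1.3] op 29.9 gf 29.99964416027069
466,-342,110 [-82.1 251.8 -26. ]
```

Emit:
{"method": "step_arm", "body": {"moves": [{"tx": -8, "ty": 25, "tz": -3, "roll": 0}, {"tx": -16, "ty": 50, "tz": -5, "roll": 0}, {"tx": -25, "ty": 75, "tz": -8, "roll": 0}, {"tx": -33, "ty": 100, "tz": -10, "roll": 0}, {"tx": -41, "ty": 126, "tz": -13, "roll": 0}, {"tx": -49, "ty": 151, "tz": -16, "roll": 0}, {"tx": -57, "ty": 176, "tz": -18, "roll": 0}, {"tx": -66, "ty": 201, "tz": -21, "roll": 0}, {"tx": -74, "ty": 227, "tz": -23, "roll": 0}, {"tx": -82, "ty": 252, "tz": -26, "roll": 0}, {"tx": -82, "ty": 252, "tz": -26, "roll": 0}, {"tx": -82, "ty": 252, "tz": -26, "roll": 0}]}}

```text
t: 15.72
eef_pos: [466.0, -342.8, 108.1]
tcp_rot: [-3.141, -0.656, 0.177]
ft_force: [0.0, -0.2, -0.3]
opening: 0.313
grip_force: 30.0
```

```bash
python3 g.py 466,-342,22
```

```text
t 15.72 q [-1.03  0.54  2.06  1.21  0.65 -0.67] tcp [ 466.  -342.8  108.1] tilt 0.656 head 10.2 y [ 0.176 -0.984 -0.   ] F [ 0.  -0.2 -0.3] op 29.7 gf 29.9995020031929
466,-342,22 [-52.5  -0.7  68.3]
```

Emit:
{"method": "step_arm", "body": {"moves": [{"tx": -11, "ty": 0, "tz": 14, "roll": 0}, {"tx": -22, "ty": 0, "tz": 28, "roll": 0}, {"tx": -32, "ty": -0.5, "tz": 42, "roll": 0}, {"tx": -42, "ty": -0.7, "tz": 54, "roll": 0}, {"tx": -48, "ty": -0.7, "tz": 62, "roll": 0}, {"tx": -52, "ty": -0.7, "tz": 67, "roll": 0}, {"tx": -52, "ty": -0.7, "tz": 67, "roll": 0}, {"tx": -52, "ty": -0.7, "tz": 67, "roll": 0}]}}

```text
t: 16.38
eef_pos: [465.7, -340.2, 24.1]
tcp_rot: [-3.141, -0.655, 0.179]
ft_force: [0.5, 0.1, -0.2]
opening: 0.314
grip_force: 30.0
```

Emit:
{"method": "step_arm", "body": {"moves": [{"tx": -1.2, "ty": 0, "tz": 1.6, "roll": 0}, {"tx": -2.4, "ty": 0, "tz": 3.2, "roll": 0}, {"tx": -3, "ty": 0, "tz": 4, "roll": 0}, {"tx": -3, "ty": 0, "tz": 4, "roll": 0}]}}

```text
t: 16.72
eef_pos: [465.5, -341.3, 19.7]
tcp_rot: [3.14, -0.656, 0.18]
ft_force: [0.1, 0.7, -1.1]
opening: 0.313
grip_force: 30.0
```

```bash
python3 g.py
```

```text
t 16.72 q [-1.02  0.72  2.11  1.5   0.61 -1.03] tcp [ 465.5 -341.3   19.7] tilt 0.656 head 10.1 y [ 0.178 -0.984  0.001] F [ 0.1  0.7 -1.1] op 29.7 gf 29.999558329582214
```

Emit:
{"method": "step_arm", "body": {"moves": [{"tx": -0.6, "ty": 0, "tz": 0.8, "roll": 0}, {"tx": -1.2, "ty": 0, "tz": 1.6, "roll": 0}, {"tx": -1.2, "ty": 0, "tz": 1.6, "roll": 0}]}}

```text
t: 16.97
eef_pos: [465.4, -341.4, 17.5]
tcp_rot: [3.14, -0.656, 0.179]
ft_force: [-0.1, -0.3, -1.1]
opening: 0.314
grip_force: 30.0
```

Emit:
{"method": "step_arm", "body": {"moves": [{"tx": -0.6, "ty": 0, "tz": 0.8, "roll": 0}, {"tx": -1.2, "ty": 0, "tz": 1.6, "roll": 0}, {"tx": -1.2, "ty": 0, "tz": 1.6, "roll": 0}]}}

```text
t: 17.22
eef_pos: [465.5, -341.3, 15.4]
tcp_rot: [3.141, -0.655, 0.179]
ft_force: [0.3, -0.2, -1.2]
opening: 0.319
grip_force: 30.0
```

Emit:
{"method": "step_arm", "body": {"moves": [{"tx": -0.6, "ty": 0, "tz": 0.8, "roll": 0}, {"tx": -0.6, "ty": 0, "tz": 0.8, "roll": 0}]}}

```text
t: 17.38
eef_pos: [465.5, -341.3, 14.4]
tcp_rot: [3.14, -0.656, 0.179]
ft_force: [-0.3, 0.6, -0.5]
opening: 0.316
grip_force: 30.0
```

Emit:
{"method": "step_arm", "body": {"moves": [{"tx": -0.6, "ty": 0, "tz": 0.8, "roll": 0}, {"tx": -0.6, "ty": 0, "tz": 0.8, "roll": 0}]}}

```text
t: 17.55
eef_pos: [465.6, -341.4, 13.9]
tcp_rot: [3.14, -0.656, 0.18]
ft_force: [-1.9, 0.9, 3.2]
opening: 0.314
grip_force: 30.0
```

Emit:
{"method": "step_arm", "body": {"moves": [{"tx": -0.6, "ty": 0, "tz": 0.8, "roll": 0}, {"tx": -0.6, "ty": 0, "tz": 0.8, "roll": 0}]}}

```text
t: 17.72
eef_pos: [465.6, -341.4, 13.8]
tcp_rot: [3.139, -0.658, 0.18]
ft_force: [-8.4, 1.3, 17.4]
opening: 0.313
grip_force: 30.0
```

Touchdown at TCP z 13.9. I'll ease up 1 mm, open gently and withdraw.

Emit:
{"method": "step_arm", "body": {"moves": [{"tx": 0.6, "ty": 0, "tz": -0.8, "roll": 0}, {"tx": 0.6, "ty": 0, "tz": -0.8, "roll": 0}]}}

```text
t: 17.88
eef_pos: [465.5, -341.5, 13.8]
tcp_rot: [3.14, -0.656, 0.18]
ft_force: [-3.1, -0.6, 6.6]
opening: 0.312
grip_force: 30.0
```

Emit:
{"method": "step_arm", "body": {"moves": [{"tx": 0, "ty": 0, "tz": 0, "roll": 0}, {"tx": 0, "ty": 0, "tz": 0, "roll": 0}, {"tx": 0, "ty": 0, "tz": 0, "roll": 0}, {"tx": 0, "ty": 0, "tz": 0, "roll": 0}, {"tx": 0, "ty": 0, "tz": 0, "roll": 0}], "grip": 52}}

```text
t: 18.3
eef_pos: [465.6, -341.3, 13.5]
tcp_rot: [3.141, -0.656, 0.179]
ft_force: [0.2, 0.1, 0.2]
opening: 0.539
grip_force: 0.0
```

Emit:
{"method": "step_arm", "body": {"moves": [{"tx": 0, "ty": 0, "tz": -10, "roll": 0}, {"tx": 0, "ty": 0, "tz": -30, "roll": 0}, {"tx": 0, "ty": 0, "tz": -50, "roll": 0}, {"tx": 0, "ty": 0, "tz": -75, "roll": 0}, {"tx": 0, "ty": 0, "tz": -100, "roll": 0}, {"tx": 0, "ty": 0, "tz": -110, "roll": 0}, {"tx": 0, "ty": 0, "tz": -110, "roll": 0}]}}

```text
t: 18.88
eef_pos: [398.9, -354.1, 102.4]
tcp_rot: [3.137, -0.656, 0.18]
ft_force: [0.2, -0.6, 0.1]
opening: 0.548
grip_force: 0.0
```

```bash
python3 g.py; python3 - <<'E'
from m import *
im,K,V=cam("scene"); im1,K1,V1=cam("top")
cv2.imwrite("pics/d.png",np.hstack([cv2.resize(im[130:250,190:340],None,fx=2.6,fy=4,interpolation=2),cv2.resize(im1[115:235,210:310],None,fx=4,fy=4,interpolation=2)]))
E
```

```text
t 18.88 q [-1.17  0.53  2.14  1.19  0.69 -0.81] tcp [ 398.9 -354.1  102.4] tilt 0.656 head 9.9 y [ 0.176 -0.984  0.004] F [ 0.2 -0.6  0.1] op 52.1 gf 0.0
```

View pics/d.png

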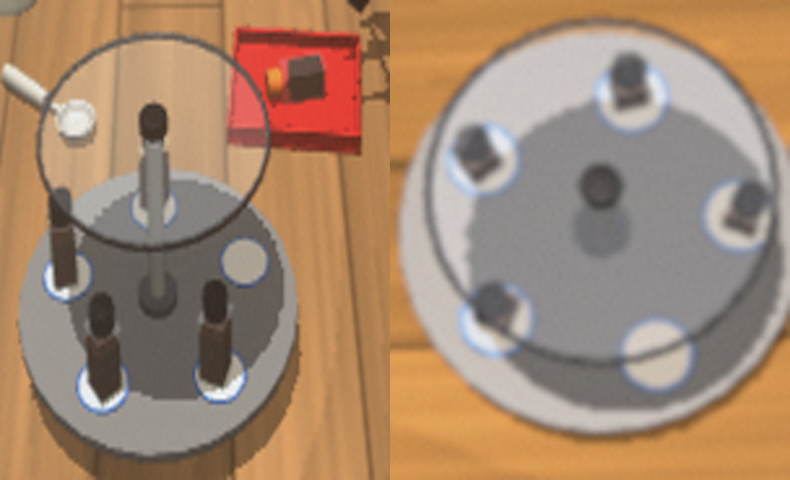

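The bottle lies in the red tray at (295,78) in the crop. All four others stand, and circle0 hasn't moved (top pixel (277,203.8)). I'll check joint angles at the marker and the circle for a few lean headings.

```bash
cat >> k.py <<'E'
def full(G,head,tilt=.656):
    h=np.radians(head); z=np.array([np.sin(tilt)*np.cos(h),np.sin(tilt)*np.sin(h),-np.cos(tilt)]); T=np.array(G)+18.8*z
    w=T-x[5]*z; q1=np.arctan2(w[1],w[0]); r=np.hypot(*w[:2])-x[0]; Z=w[2]-x[1]; l1=x[2]; l2=np.hypot(x[3],x[4]); o=np.arctan2(x[4],x[3]); d=np.hypot(r,Z)
    el=np.arccos((d*d-l1*l1-l2*l2)/(2*l1*l2)); q2=np.arctan2(r,Z)-np.arctan2(l2*np.sin(el),l1+l2*np.cos(el)); q3=el-o; t=q2+q3
    c,s=np.cos(q1),np.sin(q1); zr,zs,zz=c*z[0]+s*z[1],-s*z[0]+c*z[1],z[2]
    f=np.array([np.sin(t),np.cos(t)]); n=np.array([np.cos(t),-np.sin(t)])
    a=zr*f[0]+zz*f[1]; b=zr*n[0]+zz*n[1]
    print(np.round(G),head,"q",np.round([q1,q2,q3,np.arctan2(zs,b)%(2*np.pi),np.arccos(a)],2))
full((542.3,-72,68.7),10.2)
for h in(10,15,20,25,30):
    full((528.8,414.6,47),h); full((528.8,414.6,100),h); full((540.3,-74.2,81),h)
E
python3 k.py | tail -16
```

```text
[542. -72.  69.] 10.2 q [-0.25  0.61  2.27  2.49  0.43]
[529. 415.  47.] 10 q [0.8  0.73 1.94 4.49 0.37]
[529. 415. 100.] 10 q [0.8  0.64 1.92 4.78 0.37]
[540. -74.  81.] 10 q [-0.25  0.58  2.27  2.44  0.4 ]
[529. 415.  47.] 15 q [0.78 0.72 1.96 4.32 0.33]
[529. 415. 100.] 15 q [0.78 0.63 1.94 4.65 0.31]
[540. -74.  81.] 15 q [-0.28  0.58  2.25  2.25  0.42]
[529. 415.  47.] 20 q [0.76 0.72 1.98 4.12 0.3 ]
[529. 415. 100.] 20 q [0.76 0.62 1.96 4.5  0.25]
[540. -74.  81.] 20 q [-0.31  0.58  2.24  2.07  0.44]
[529. 415.  47.] 25 q [0.73 0.72 1.99 3.89 0.26]
[529. 415. 100.] 25 q [0.73 0.62 1.97 4.29 0.2 ]
[540. -74.  81.] 25 q [-0.33  0.59  2.21  1.91  0.47]
[529. 415.  47.] 30 q [0.71 0.71 2.   3.62 0.24]
[529. 415. 100.] 30 q [0.71 0.62 1.98 3.99 0.15]
[540. -74.  81.] 30 q [-0.36  0.59  2.19  1.75  0.5 ]
```

```bash
sed -i 's|q1=np.arctan2(w\[1\],w\[0\]); r=np.hypot(\*w\[:2\])-x\[0\]|r0=np.hypot(*w[:2]); q1=np.arctan2(w[1],w[0])-np.arcsin(66/r0); r=np.sqrt(r0**2-66**2)-x[0]+3|' k.py; python3 k.py | tail -16
```

```text
[542. -72.  69.] 10.2 q [-0.41  0.61  2.28  2.27  0.46]
[529. 415.  47.] 10 q [0.68 0.73 1.95 4.33 0.32]
[529. 415. 100.] 10 q [0.68 0.63 1.93 4.67 0.3 ]
[540. -74.  81.] 10 q [-0.42  0.57  2.27  2.21  0.44]
[529. 415.  47.] 15 q [0.65 0.72 1.96 4.12 0.29]
[529. 415. 100.] 15 q [0.65 0.63 1.94 4.51 0.24]
[540. -74.  81.] 15 q [-0.45  0.58  2.26  2.05  0.46]
[529. 415.  47.] 20 q [0.63 0.72 1.98 3.87 0.26]
[529. 415. 100.] 20 q [0.63 0.62 1.96 4.29 0.19]
[540. -74.  81.] 20 q [-0.47  0.58  2.24  1.89  0.49]
[529. 415.  47.] 25 q [0.61 0.72 1.99 3.6  0.24]
[529. 415. 100.] 25 q [0.61 0.62 1.97 3.96 0.14]
[540. -74.  81.] 25 q [-0.49  0.59  2.22  1.74  0.52]
[529. 415.  47.] 30 q [0.58 0.71 2.   3.29 0.23]
[529. 415. 100.] 30 q [0.58 0.62 1.98 3.45 0.11]
[540. -74.  81.] 30 q [-0.51  0.59  2.2   1.61  0.55]
```

```bash
cat >> k.py <<'E'
print("--")
for t,h in((.737,28.7),(.767,32.6),(.70,35),(.75,38),(.66,40)):
    print(t)
    for G in((528.8,414.6,47),(528.8,414.6,100),(500,395,120),(480,250,150),(540.3,-74.2,81),(490,-100,150)): full(G,h,t)
E
python3 k.py | sed '1,/--/d'; python3 g.py
```

```text
0.737
[529. 415.  47.] 28.7 q [0.59 0.73 2.04 3.31 0.36]
[529. 415. 100.] 28.7 q [0.59 0.63 2.02 3.38 0.25]
[500 395 120] 28.7 q [0.59 0.56 2.09 3.37 0.26]
[480 250 150] 28.7 q [0.29 0.42 2.31 2.71 0.34]
[540. -74.  81.] 28.7 q [-0.54  0.61  2.23  1.76  0.63]
[ 490 -100  150] 28.7 q [-0.66  0.43  2.27  1.46  0.67]
0.767
[529. 415.  47.] 32.6 q [0.57 0.74 2.06 3.14 0.42]
[529. 415. 100.] 32.6 q [0.57 0.63 2.04 3.13 0.3 ]
[500 395 120] 32.6 q [0.56 0.57 2.12 3.13 0.31]
[480 250 150] 32.6 q [0.26 0.43 2.32 2.58 0.41]
[540. -74.  81.] 32.6 q [-0.56  0.63  2.22  1.69  0.68]
[ 490 -100  150] 32.6 q [-0.68  0.45  2.26  1.41  0.73]
0.7
[529. 415.  47.] 35 q [0.55 0.72 2.03 3.02 0.31]
[529. 415. 100.] 35 q [0.55 0.62 2.01 2.94 0.19]
[500 395 120] 35 q [0.55 0.55 2.08 2.94 0.2 ]
[480 250 150] 35 q [0.25 0.41 2.28 2.32 0.32]
[540. -74.  81.] 35 q [-0.54  0.61  2.18  1.55  0.63]
[ 490 -100  150] 35 q [-0.66  0.43  2.22  1.27  0.7 ]
0.75
[529. 415.  47.] 38 q [0.53 0.73 2.05 2.91 0.4 ]
[529. 415. 100.] 38 q [0.53 0.63 2.04 2.82 0.28]
[500 395 120] 38 q [0.53 0.56 2.11 2.82 0.29]
[480 250 150] 38 q [0.22 0.43 2.3  2.32 0.41]
[540. -74.  81.] 38 q [-0.57  0.63  2.18  1.54  0.7 ]
[ 490 -100  150] 38 q [-0.69  0.46  2.22  1.28  0.77]
0.66
[529. 415.  47.] 40 q [0.53 0.71 2.01 2.71 0.25]
[529. 415. 100.] 40 q [0.53 0.61 1.99 2.39 0.15]
[500 395 120] 40 q [0.52 0.55 2.06 2.4  0.16]
[480 250 150] 40 q [0.23 0.41 2.25 1.96 0.31]
[540. -74.  81.] 40 q [-0.54  0.61  2.14  1.38  0.63]
[ 490 -100  150] 40 q [-0.65  0.43  2.18  1.13  0.72]
t 18.98 q [-1.16  0.53  2.14  1.2   0.69 -0.81] tcp [ 399.6 -353.4  100.8] tilt 0.656 head 10.1 y [ 0.177 -0.984  0.002] F [0.2 0.6 0.4] op 51.8 gf 0.0
```

Leaning further to heading ~30° makes the marker comfortable (j4 ≈ 3.3). Pushing out on the robot's left does that, so I'll compute the arc there.

```bash
python3 - <<'E'
from g import *
s,M=st(); p=s['eef_pos']
for w in((690,-470,330),(850,80,370),(600,620,370),(-60,900,370)):
    d=M.T@(np.array(w)-p); print(w,d.round(),"rows",np.ceil(np.linalg.norm(d)/41.7)); p=np.array(w)
E
```

```text
(690, -470, 330) [350. 167. -20.] rows 10.0
(850, 80, 370) [ 227. -513.  123.] rows 14.0
(600, 620, 370) [-119. -576.  -92.] rows 15.0
(-60, 900, 370) [-475. -393. -366.] rows 18.0
```

Emit:
{"method": "step_arm", "body": {"moves": [{"tx": 30, "ty": 14, "tz": -10, "roll": 0}, {"tx": 60, "ty": 29, "tz": -18, "roll": 0}, {"tx": 95, "ty": 45, "tz": -20, "roll": 0}, {"tx": 130, "ty": 62, "tz": -20, "roll": 0}, {"tx": 165, "ty": 79, "tz": -20, "roll": 0}, {"tx": 200, "ty": 96, "tz": -20, "roll": 0}, {"tx": 235, "ty": 112, "tz": -20, "roll": 0}, {"tx": 270, "ty": 129, "tz": -20, "roll": 0}, {"tx": 305, "ty": 146, "tz": -20, "roll": 0}, {"tx": 350, "ty": 167, "tz": -20, "roll": 0}, {"tx": 350, "ty": 167, "tz": -20, "roll": 0}]}}

```text
t: 19.9
eef_pos: [695.3, -470.1, 332.3]
tcp_rot: [3.137, -0.659, 0.184]
ft_force: [1.3, -1.1, 1.5]
opening: 0.547
grip_force: 0.0
```

Emit:
{"method": "step_arm", "body": {"moves": [{"tx": 114, "ty": -257, "tz": 62, "roll": 0}, {"tx": 114, "ty": -257, "tz": 62, "roll": 0}, {"tx": 114, "ty": -257, "tz": 62, "roll": 0}, {"tx": 114, "ty": -257, "tz": 62, "roll": 0}, {"tx": 114, "ty": -257, "tz": 62, "roll": 0}, {"tx": 114, "ty": -257, "tz": 62, "roll": 0}, {"tx": 114, "ty": -257, "tz": 62, "roll": 0}]}}

```text
t: 20.48
eef_pos: [771.6, -190.9, 348.7]
tcp_rot: [-3.14, -0.655, 0.18]
ft_force: [0.8, -0.5, 0.0]
opening: 0.547
grip_force: 0.0
```

Emit:
{"method": "step_arm", "body": {"moves": [{"tx": 114, "ty": -257, "tz": 62, "roll": 0}, {"tx": 114, "ty": -257, "tz": 62, "roll": 0}, {"tx": 114, "ty": -257, "tz": 62, "roll": 0}, {"tx": 114, "ty": -257, "tz": 62, "roll": 0}, {"tx": 114, "ty": -257, "tz": 62, "roll": 0}, {"tx": 114, "ty": -257, "tz": 62, "roll": 0}, {"tx": 114, "ty": -257, "tz": 62, "roll": 0}]}}

```text
t: 21.07
eef_pos: [851.6, 85.4, 368.4]
tcp_rot: [-3.141, -0.654, 0.181]
ft_force: [0.9, -0.3, -1.1]
opening: 0.549
grip_force: 0.0
```

```bash
python3 g.py 600,620,370
```

```text
t 21.07 q [-0.02  0.52  1.24  0.18  0.74  1.28] tcp [851.6  85.4 368.4] tilt 0.654 head 10.4 y [ 0.18  -0.984 -0.   ] F [ 0.9 -0.3 -1.1] op 52.2 gf 0.0
600,620,370 [-119.2 -571.2  -93.1]
```

Emit:
{"method": "step_arm", "body": {"moves": [{"tx": -60, "ty": -286, "tz": -47, "roll": -0.1}, {"tx": -60, "ty": -286, "tz": -47, "roll": -0.2}, {"tx": -60, "ty": -286, "tz": -47, "roll": -0.3}, {"tx": -60, "ty": -286, "tz": -47, "roll": -0.4}, {"tx": -60, "ty": -286, "tz": -47, "roll": -0.5}, {"tx": -60, "ty": -286, "tz": -47, "roll": -0.6}, {"tx": -60, "ty": -286, "tz": -47, "roll": -0.7}, {"tx": -60, "ty": -286, "tz": -47, "roll": -0.8}]}}

```text
t: 21.73
eef_pos: [721.8, 356.5, 368.8]
tcp_rot: [2.638, -0.435, 1.104]
ft_force: [0.7, 0.3, 0.7]
opening: 0.547
grip_force: 0.0
```

```bash
python3 g.py 600,620,370; python3 - <<'E'
from g import *
s,M=st(); p=s['eef_pos']
for w in((600,620,370),(-60,900,370)):
    d=M.T@(np.array(w)-p); print(w,d.round(),"rows",np.ceil(np.linalg.norm(d)/41.7)); p=np.array(w)
E
```

```text
t 21.73 q [ 0.43  0.45  1.36 -0.23  0.7   1.13] tcp [721.8 356.5 368.8] tilt 0.653 head 10.6 y [ 0.69  -0.576  0.438] F [0.7 0.3 0.7] op 52.0 gf 0.0
600,620,370 [ 164.2 -235.3  -44.2]
(600, 620, 370) [ 164. -235.  -44.] rows 7.0
(-60, 900, 370) [ -43. -617. -363.] rows 18.0
```

Emit:
{"method": "step_arm", "body": {"moves": [{"tx": 164, "ty": -235, "tz": -44, "roll": 0}, {"tx": 164, "ty": -235, "tz": -44, "roll": 0}, {"tx": 164, "ty": -235, "tz": -44, "roll": 0}, {"tx": 164, "ty": -235, "tz": -44, "roll": 0}, {"tx": 164, "ty": -235, "tz": -44, "roll": 0}, {"tx": 164, "ty": -235, "tz": -44, "roll": 0}, {"tx": 164, "ty": -235, "tz": -44, "roll": 0}]}}

```text
t: 22.32
eef_pos: [604.2, 617.0, 369.8]
tcp_rot: [2.639, -0.435, 1.095]
ft_force: [0.8, 0.4, -0.3]
opening: 0.545
grip_force: 0.0
```

Emit:
{"method": "step_arm", "body": {"moves": [{"tx": -22, "ty": -308, "tz": -181, "roll": 0}, {"tx": -22, "ty": -308, "tz": -181, "roll": 0}, {"tx": -22, "ty": -308, "tz": -181, "roll": 0}, {"tx": -22, "ty": -308, "tz": -181, "roll": 0}, {"tx": -22, "ty": -308, "tz": -181, "roll": 0}, {"tx": -22, "ty": -308, "tz": -181, "roll": 0}, {"tx": -22, "ty": -308, "tz": -181, "roll": 0}, {"tx": -22, "ty": -308, "tz": -181, "roll": 0}, {"tx": -22, "ty": -308, "tz": -181, "roll": 0}]}}

```text
t: 23.07
eef_pos: [272.7, 758.7, 368.9]
tcp_rot: [2.638, -0.434, 1.098]
ft_force: [1.0, 0.1, -0.8]
opening: 0.546
grip_force: 0.0
```

```bash
python3 g.py -60,900,370
```

```text
t 23.07 q [ 1.33  0.6   1.1  -0.63  1.22  2.07] tcp [272.7 758.7 368.9] tilt 0.653 head 10.3 y [ 0.687 -0.58   0.438] F [ 1.   0.1 -0.8] op 51.9 gf 0.0
-60,900,370 [ -22.8 -310.1 -184.4]
```

Emit:
{"method": "step_arm", "body": {"moves": [{"tx": -19, "ty": -257, "tz": -153, "roll": -0.1}, {"tx": -19, "ty": -257, "tz": -153, "roll": -0.2}, {"tx": -19, "ty": -257, "tz": -153, "roll": -0.3}, {"tx": -19, "ty": -257, "tz": -153, "roll": -0.4}, {"tx": -19, "ty": -257, "tz": -153, "roll": -0.5}, {"tx": -19, "ty": -257, "tz": -153, "roll": -0.5}, {"tx": -19, "ty": -257, "tz": -153, "roll": -0.5}, {"tx": -19, "ty": -257, "tz": -153, "roll": -0.5}]}}

```text
t: 23.73
eef_pos: [-5.8, 876.6, 367.2]
tcp_rot: [2.506, -0.157, 1.541]
ft_force: [0.2, 0.7, -1.5]
opening: 0.547
grip_force: 0.0
```

```bash
python3 g.py; python3 -c "
from g import *
print(tool(-30,400,150), tool(0,100,0),tool(0,0,100))"
```

```text
t 23.73 q [ 1.69  0.87  0.58 -0.65  1.63  1.71] tcp [ -5.8 876.6 367.2] tilt 0.653 head 10.3 y [ 0.801 -0.117  0.587] F [ 0.2  0.7 -1.5] op 52.0 gf 0.0
[417.5  17.1 -93.8] [ 98.7 -11.7  10.8] [ 15.7  58.7 -79.4]
```

Emit:
{"method": "step_arm", "body": {"moves": [{"tx": 415, "ty": 15, "tz": -95, "roll": 0}, {"tx": 415, "ty": 15, "tz": -95, "roll": 0}, {"tx": 415, "ty": 15, "tz": -95, "roll": 0}]}}

```text
t: 23.98
eef_pos: [-0.4, 928.6, 389.4]
tcp_rot: [2.502, -0.171, 1.545]
ft_force: [-0.7, 1.2, 1.5]
opening: 0.548
grip_force: 0.0
```

Emit:
{"method": "step_arm", "body": {"moves": [{"tx": 415, "ty": 15, "tz": -90, "roll": 0}]}}

```text
t: 24.07
eef_pos: [2.9, 937.2, 386.8]
tcp_rot: [2.498, -0.181, 1.559]
ft_force: [0.0, -2.0, 6.3]
opening: 0.548
grip_force: 0.0
```

Emit:
{"method": "step_arm", "body": {"moves": [{"tx": 415, "ty": 15, "tz": -85, "roll": 0}]}}

```text
t: 24.15
eef_pos: [5.4, 945.1, 383.8]
tcp_rot: [2.495, -0.198, 1.574]
ft_force: [0.3, 0.2, -1.8]
opening: 0.55
grip_force: 0.0
```

Emit:
{"method": "step_arm", "body": {"moves": [{"tx": 415, "ty": 15, "tz": -80, "roll": 0}]}}

```text
t: 24.23
eef_pos: [7.6, 952.0, 388.6]
tcp_rot: [2.492, -0.224, 1.588]
ft_force: [-0.2, -0.5, 0.3]
opening: 0.551
grip_force: 0.0
```

Emit:
{"method": "step_arm", "body": {"moves": [{"tx": 415, "ty": 15, "tz": -75, "roll": 0}]}}

```text
t: 24.32
eef_pos: [9.2, 958.6, 392.2]
tcp_rot: [2.489, -0.246, 1.603]
ft_force: [-0.1, -0.5, -0.5]
opening: 0.546
grip_force: 0.0
```

```bash
python3 g.py; python3 -c "
from g import *
print(tool(-30,400,150))"
```

```text
t 24.32 q [ 1.67  1.09  0.05 -0.68  1.75  1.5 ] tcp [  9.2 958.6 392.2] tilt 0.691 head 19.6 y [ 0.799 -0.122  0.589] F [-0.1 -0.5 -0.5] op 51.9 gf 0.0
[425.2  15.6 -48.2]
```

Emit:
{"method": "step_arm", "body": {"moves": [{"tx": 425, "ty": 15, "tz": -45, "roll": 0}]}}

```text
t: 24.4
eef_pos: [11.5, 966.0, 393.6]
tcp_rot: [2.485, -0.267, 1.619]
ft_force: [-0.7, 0.3, 0.8]
opening: 0.546
grip_force: 0.0
```

Emit:
{"method": "step_arm", "body": {"moves": [{"tx": 425, "ty": 15, "tz": -40, "roll": 0}]}}

```text
t: 24.48
eef_pos: [13.9, 973.4, 394.0]
tcp_rot: [2.48, -0.286, 1.635]
ft_force: [0.4, -0.6, 0.6]
opening: 0.545
grip_force: 0.0
```

Emit:
{"method": "step_arm", "body": {"moves": [{"tx": 425, "ty": 15, "tz": -30, "roll": 0}]}}

```text
t: 24.57
eef_pos: [16.1, 980.7, 394.7]
tcp_rot: [2.475, -0.306, 1.65]
ft_force: [-0.1, -0.3, -0.3]
opening: 0.55
grip_force: 0.0
```

Emit:
{"method": "step_arm", "body": {"moves": [{"tx": 425, "ty": 15, "tz": -20, "roll": 0}]}}

```text
t: 24.65
eef_pos: [18.1, 988.0, 395.5]
tcp_rot: [2.47, -0.325, 1.666]
ft_force: [-0.4, 0.1, 0.3]
opening: 0.544
grip_force: 0.0
```

Emit:
{"method": "step_arm", "body": {"moves": [{"tx": 425, "ty": 15, "tz": -10, "roll": 0}]}}

```text
t: 24.73
eef_pos: [19.9, 995.3, 396.4]
tcp_rot: [2.465, -0.344, 1.683]
ft_force: [-0.7, 0.5, 0.1]
opening: 0.549
grip_force: 0.0
```

Emit:
{"method": "step_arm", "body": {"moves": [{"tx": 425, "ty": 15, "tz": 0, "roll": 0}]}}

```text
t: 24.82
eef_pos: [21.6, 1002.5, 397.5]
tcp_rot: [2.459, -0.363, 1.699]
ft_force: [0.0, -0.8, -0.9]
opening: 0.547
grip_force: 0.0
```

```bash
python3 g.py; python3 - <<'E'
from g import *
s,M=st(); p=s['eef_pos']
print("roll to level y:",np.arctan2(M[2,1],M[2,0]), "other", np.arctan2(-M[2,1],-M[2,0]))
for w in((250,800,370),(600,620,370),(850,80,370),(700,-420,330)):
    d=M.T@(np.array(w)-p); print(w,d.round(),"rows",np.ceil(np.linalg.norm(d)/41.7)); p=np.array(w)
E
```

```text
t 24.82 q [ 1.65  1.1   0.05 -0.67  1.59  1.5 ] tcp [  21.6 1002.5  397.5] tilt 0.76 head 31.0 y [ 0.798 -0.123  0.59 ] F [ 0.  -0.8 -0.9] op 52.0 gf 0.0
roll to level y: 1.0284361944755953 other -2.113156459114198
(250, 800, 370) [-225.  191.   83.] rows 8.0
(600, 620, 370) [-209.  301.  143.] rows 10.0
(850, 80, 370) [-531.  266.  -44.] rows 15.0
(700, -420, 330) [-460.  -82. -237.] rows 13.0
```

```bash
cat >> k.py <<'E'
print("==")
for G in((600,620,370),(850,80,370),(640,-20,340),(560,0,300),(450,30,250),(450,150,200),(490,395,130),(528.8,414.6,100),(528.8,414.6,46),(500,200,160),(480,-60,160),(540,-74,82)): full(G,31,.76)
E
python3 k.py | sed '1,/==/d'
```

```text
[600 620 370] 31 q [0.77 0.55 1.27 6.   0.59]
[850  80 370] 31 q [-0.11  0.55  1.26  0.63  0.79]
[640 -20 340] 31 q [-0.35  0.27  1.8   0.9   0.75]
[560   0 300] 31 q [-0.37  0.2   2.03  1.05  0.68]
[450  30 250] 31 q [-0.41  0.12  2.33  1.3   0.62]
[450 150 200] 31 q [-0.02  0.24  2.4   1.99  0.41]
[490 395 130] 31 q [0.59 0.54 2.12 3.25 0.28]
[529. 415. 100.] 31 q [0.58 0.63 2.04 3.23 0.29]
[529. 415.  46.] 31 q [0.58 0.74 2.05 3.2  0.41]
[500 200 160] 31 q [0.12 0.4  2.31 2.34 0.4 ]
[480 -60 160] 31 q [-0.61  0.4   2.32  1.51  0.68]
[540 -74  82] 31 q [-0.55  0.62  2.23  1.73  0.67]
```

Emit:
{"method": "step_arm", "body": {"moves": [{"tx": -225, "ty": 191, "tz": 83, "roll": 0.1}, {"tx": -225, "ty": 191, "tz": 83, "roll": 0.2}, {"tx": -225, "ty": 191, "tz": 83, "roll": 0.3}, {"tx": -225, "ty": 191, "tz": 83, "roll": 0.4}, {"tx": -225, "ty": 191, "tz": 83, "roll": 0.5}, {"tx": -225, "ty": 191, "tz": 83, "roll": 0.6}, {"tx": -225, "ty": 191, "tz": 83, "roll": 0.7}, {"tx": -225, "ty": 191, "tz": 83, "roll": 0.8}]}}

```text
t: 25.48
eef_pos: [228.5, 817.5, 373.4]
tcp_rot: [2.937, -0.736, 0.84]
ft_force: [0.0, 1.6, -0.5]
opening: 0.545
grip_force: 0.0
```

```bash
python3 g.py; python3 - <<'E'
from g import *
s,M=st(); p=s['eef_pos']
print("roll to level y:",np.arctan2(M[2,1],M[2,0]))
for w in((600,620,370),(850,80,370),(560,0,320)):
    d=M.T@(np.array(w)-p); print(w,d.round(),"rows",np.ceil(np.linalg.norm(d)/41.7)); p=np.array(w)
E
```

```text
t 25.48 q [ 1.39  0.59  1.16 -0.68  0.96  2.47] tcp [228.5 817.5 373.4] tilt 0.759 head 30.9 y [ 0.638 -0.755  0.151] F [ 0.   1.6 -0.5] op 51.8 gf 0.0
roll to level y: 0.22104794392851895
(600, 620, 370) [ 72. 386. 152.] rows 11.0
(850, 80, 370) [-174.  567.  -43.] rows 15.0
(560, 0, 320) [-221. -132. -163.] rows 8.0
```

Emit:
{"method": "step_arm", "body": {"moves": [{"tx": 72, "ty": 386, "tz": 152, "roll": 0}, {"tx": 72, "ty": 386, "tz": 152, "roll": 0}, {"tx": 72, "ty": 386, "tz": 152, "roll": 0}, {"tx": 72, "ty": 386, "tz": 152, "roll": 0}, {"tx": 72, "ty": 386, "tz": 152, "roll": 0}, {"tx": 72, "ty": 386, "tz": 152, "roll": 0}, {"tx": 72, "ty": 386, "tz": 152, "roll": 0}, {"tx": 72, "ty": 386, "tz": 152, "roll": 0}, {"tx": 72, "ty": 386, "tz": 152, "roll": 0}, {"tx": 72, "ty": 386, "tz": 152, "roll": 0}]}}

```text
t: 26.32
eef_pos: [597.9, 623.7, 371.7]
tcp_rot: [2.932, -0.736, 0.847]
ft_force: [-0.3, 0.1, -0.8]
opening: 0.55
grip_force: 0.0
```

Emit:
{"method": "step_arm", "body": {"moves": [{"tx": -87, "ty": 284, "tz": -22, "roll": 0}, {"tx": -87, "ty": 284, "tz": -22, "roll": 0}, {"tx": -87, "ty": 284, "tz": -22, "roll": 0}, {"tx": -87, "ty": 284, "tz": -22, "roll": 0}, {"tx": -87, "ty": 284, "tz": -22, "roll": 0.05}, {"tx": -87, "ty": 284, "tz": -22, "roll": 0.13}, {"tx": -87, "ty": 284, "tz": -22, "roll": 0.221}, {"tx": -87, "ty": 284, "tz": -22, "roll": 0.221}], "grip": 40}}

```text
t: 26.98
eef_pos: [725.2, 349.3, 373.1]
tcp_rot: [-3.14, -0.76, 0.534]
ft_force: [0.6, -0.6, -0.6]
opening: 0.421
grip_force: 0.0
```

```bash
python3 g.py; python3 - <<'E'
from g import *
s,M=st(); p=s['eef_pos']
print("roll to level y:",np.arctan2(M[2,1],M[2,0]))
for w in((760,80,360),(560,0,320),(460,30,230)):
    d=M.T@(np.array(w)-p); print(w,d.round(),"rows",np.ceil(np.linalg.norm(d)/41.7)); p=np.array(w)
E
```

```text
t 26.98 q [0.32 0.41 1.46 0.3  0.54 1.15] tcp [725.2 349.3 373.1] tilt 0.76 head 30.7 y [ 0.51  -0.86  -0.001] F [ 0.6 -0.6 -0.6] op 40.1 gf 0.0
roll to level y: -0.0015188642941552529
(760, 80, 360) [-87. 249. -65.] rows 7.0
(560, 0, 320) [-182.  -33. -118.] rows 6.0
(460, 30, 230) [-113.  -77.   17.] rows 4.0
```

```bash
cat > legs.py <<'E'
from g import *
s,M=rep(); p=s['eef_pos']
for a in sys.argv[1:]:
    w=np.array(list(map(float,a.split(',')))); d=M.T@(w-p); print(a,d.round(1),"rows",np.ceil(np.linalg.norm(d)/41.7)); p=w
E
python3 legs.py 545,60,310 460,150,200 475,383,112
```

```text
t 26.98 q [0.32 0.41 1.46 0.3  0.54 1.15] tcp [725.2 349.3 373.1] tilt 0.76 head 30.7 y [ 0.51  -0.86  -0.001] F [ 0.6 -0.6 -0.6] op 40.1 gf 0.0
545,60,310 [-262.7  157.  -162.8] rows 9.0
460,150,200 [ -95.6 -120.7   61.1] rows 4.0
475,383,112 [  34.7 -192.7  154.7] rows 6.0
```

Emit:
{"method": "step_arm", "body": {"moves": [{"tx": -29, "ty": 17, "tz": -18, "roll": 0}, {"tx": -58, "ty": 35, "tz": -36, "roll": 0}, {"tx": -87, "ty": 52, "tz": -54, "roll": 0}, {"tx": -116, "ty": 70, "tz": -72, "roll": 0}, {"tx": -145, "ty": 87, "tz": -90, "roll": 0}, {"tx": -175, "ty": 105, "tz": -108, "roll": 0}, {"tx": -204, "ty": 122, "tz": -127, "roll": 0}, {"tx": -233, "ty": 140, "tz": -145, "roll": 0}, {"tx": -263, "ty": 157, "tz": -163, "roll": 0}, {"tx": -263, "ty": 157, "tz": -163, "roll": 0}]}}

```text
t: 27.82
eef_pos: [542.2, 59.6, 309.7]
tcp_rot: [3.139, -0.759, 0.541]
ft_force: [0.2, -0.7, -0.6]
opening: 0.42
grip_force: 0.0
```

Emit:
{"method": "step_arm", "body": {"moves": [{"tx": -19, "ty": -24, "tz": 12, "roll": 0}, {"tx": -38, "ty": -48, "tz": 24, "roll": 0}, {"tx": -57, "ty": -72, "tz": 36, "roll": 0}, {"tx": -76, "ty": -96, "tz": 48, "roll": 0}, {"tx": -96, "ty": -121, "tz": 61, "roll": 0}, {"tx": -96, "ty": -121, "tz": 61, "roll": 0}]}}

```text
t: 28.32
eef_pos: [457.1, 153.5, 199.0]
tcp_rot: [3.139, -0.758, 0.546]
ft_force: [0.6, 0.2, -0.3]
opening: 0.42
grip_force: 0.0
```

```bash
python3 legs.py 475,383,112
```

```text
t 28.32 q [-0.03  0.21  2.39  1.89  0.4  -0.78] tcp [457.1 153.5 199. ] tilt 0.758 head 31.0 y [ 0.517 -0.856  0.002] F [ 0.6  0.2 -0.3] op 39.9 gf 0.0
475,383,112 [  37.9 -187.3  155.1] rows 6.0
```

Emit:
{"method": "step_arm", "body": {"moves": [{"tx": 4, "ty": -21, "tz": 17, "roll": 0}, {"tx": 8, "ty": -42, "tz": 34, "roll": 0}, {"tx": 13, "ty": -62, "tz": 52, "roll": 0}, {"tx": 17, "ty": -83, "tz": 69, "roll": 0}, {"tx": 21, "ty": -104, "tz": 86, "roll": 0}, {"tx": 25, "ty": -125, "tz": 103, "roll": 0}, {"tx": 29, "ty": -146, "tz": 121, "roll": 0}, {"tx": 34, "ty": -166, "tz": 138, "roll": 0}, {"tx": 38, "ty": -187, "tz": 155, "roll": 0}, {"tx": 38, "ty": -187, "tz": 155, "roll": 0}, {"tx": 38, "ty": -187, "tz": 155, "roll": 0}]}}

```text
t: 29.23
eef_pos: [476.2, 383.1, 112.8]
tcp_rot: [3.137, -0.758, 0.549]
ft_force: [-1.1, 0.1, -0.4]
opening: 0.424
grip_force: 0.0
```

```bash
python3 g.py 539.9,421.2,32.4; python3 - <<'E'
from m import *
im,K,V=cam("wrist","w3.png"); b,_=blobs(im,(0,150,100),(5,255,255),(0,0,512,384),60); print(b)
print("expect knob top",proj(K,V,(528.8,414.6,54)),"knob mid",proj(K,V,(528.8,414.6,44)),"foot",proj(K,V,(528.8,414.6,14)))
E
```

```text
t 29.23 q [ 0.58  0.53  2.2   3.22  0.34 -1.62] tcp [476.2 383.1 112.8] tilt 0.758 head 31.1 y [ 0.519 -0.855  0.003] F [-1.1  0.1 -0.4] op 40.3 gf 0.0
539.9,421.2,32.4 [ -1.3   0.3 109.4]
[(239, [249.0, 207.4], [239, 199, 21, 17]), (182, [248.8, 189.1], [242, 182, 15, 15])]
expect knob top [253.30555193 190.73403199] knob mid [253.25023174 195.49281496] foot [253.10394721 208.07658147]
```

View pics/w3.png

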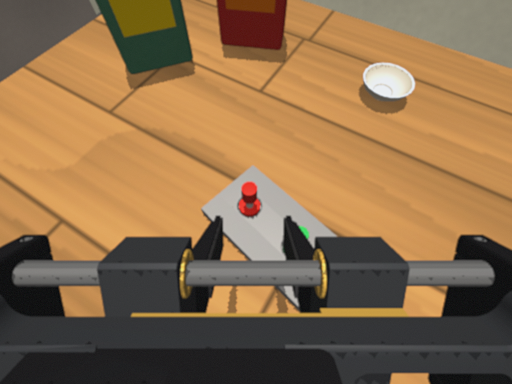

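The wrist view shows the red marker at (249,195), about 4.5 px (5 mm) left of the finger middle. Green is at (304,232), clear of the finger tips. I'll go in with that correction.

```bash
python3 g.py 539,426.5,32.4
```

```text
t 29.28 q [ 0.58  0.53  2.2   3.22  0.34 -1.62] tcp [476.4 382.1 113.3] tilt 0.759 head 31.0 y [ 0.518 -0.855  0.003] F [ 0.3  0.1 -0.2] op 40.1 gf 0.0
539,426.5,32.4 [-1.000e-01 -5.800e+00  1.114e+02]
```

Emit:
{"method": "step_arm", "body": {"moves": [{"tx": 0, "ty": -3, "tz": 15, "roll": 0}, {"tx": 0, "ty": -5, "tz": 30, "roll": 0}, {"tx": 0, "ty": -5.5, "tz": 45, "roll": 0}, {"tx": 0, "ty": -5.5, "tz": 55, "roll": 0}, {"tx": 0, "ty": -5.5, "tz": 60, "roll": 0}, {"tx": 0, "ty": -5.5, "tz": 60, "roll": 0}]}}

```text
t: 29.78
eef_pos: [510.4, 407.0, 70.5]
tcp_rot: [3.137, -0.76, 0.545]
ft_force: [-0.5, 0.3, 0.1]
opening: 0.42
grip_force: 0.0
```

```bash
python3 g.py 539,426.5,32.4;  python3 - <<'E'
from m import *
im,K,V=cam("wrist","w4.png"); b,_=blobs(im,(0,150,100),(5,255,255),(0,0,512,384),60); print(b)
for p in((527.9,419.9),(529.6,420.9),(526,419)): print("expect knob top",proj(K,V,(*p,54)),"knob mid",proj(K,V,(*p,44)),"foot",proj(K,V,(*p,14)))
E
```

```text
t 29.78 q [ 0.59  0.64  2.12  3.23  0.39 -1.62] tcp [510.4 407.   70.5] tilt 0.76 head 30.9 y [ 0.516 -0.857  0.003] F [-0.5  0.3  0.1] op 39.9 gf 0.0
539,426.5,32.4 [-1.2 -2.1 51.4]
[(351, [251.4, 231.1], [239, 220, 26, 21]), (300, [251.2, 211.0], [242, 202, 19, 19])]
expect knob top [250.42529224 211.17767575] knob mid [250.47285751 216.35823376] foot [250.59474579 229.63365959]
expect knob top [250.46254052 208.77590954] knob mid [250.50838423 214.0321898 ] foot [250.62593736 227.51042283]
expect knob top [250.13401159 213.74854279] knob mid [250.19377171 218.84712535] foot [250.34680326 231.90338906]
```

Emit:
{"method": "step_arm", "body": {"moves": [{"tx": -1, "ty": -2, "tz": 12, "roll": 0}, {"tx": -1.5, "ty": -2, "tz": 24, "roll": 0}, {"tx": -1.5, "ty": -2, "tz": 36, "roll": 0}, {"tx": -1.5, "ty": -2, "tz": 44, "roll": 0}, {"tx": -1.5, "ty": -2, "tz": 51, "roll": 0}, {"tx": -1.5, "ty": -2, "tz": 51, "roll": 0}, {"tx": -1.5, "ty": -2, "tz": 51, "roll": 0}]}}

```text
t: 30.42
eef_pos: [538.3, 426.7, 32.6]
tcp_rot: [3.137, -0.761, 0.546]
ft_force: [0.0, -0.1, 0.7]
opening: 0.417
grip_force: 0.0
```

Emit:
{"method": "step_arm", "body": {"moves": [{"tx": 0, "ty": 0, "tz": 0, "roll": 0}, {"tx": 0, "ty": 0, "tz": 0, "roll": 0}, {"tx": 0, "ty": 0, "tz": 0, "roll": 0}, {"tx": 0, "ty": 0, "tz": 0, "roll": 0}, {"tx": 0, "ty": 0, "tz": 0, "roll": 0}, {"tx": 0, "ty": 0, "tz": 0, "roll": 0}, {"tx": 0, "ty": 0, "tz": 0, "roll": 0}], "grip": 10}}

```text
t: 31.0
eef_pos: [538.5, 426.8, 33.4]
tcp_rot: [3.137, -0.762, 0.546]
ft_force: [-0.0, -0.4, 1.6]
opening: 0.162
grip_force: 30.0
```

```bash
python3 g.py; python3 -c "
from g import *
print(tool(0,0,10),tool(0,0,90))"
```

```text
t 31.0 q [ 0.59  0.74  2.05  3.23  0.41 -1.62] tcp [538.5 426.8  33.4] tilt 0.762 head 30.9 y [ 0.516 -0.856  0.003] F [-0.  -0.4  1.6] op 15.4 gf 30.000143945217133
[ 6.9  0.  -7.2] [ 62.1   0.3 -65.1]
```

Gripped at 15.4 mm, which is the knob. Lift out straight up.

Emit:
{"method": "step_arm", "body": {"moves": [{"tx": 4, "ty": 0, "tz": -4, "roll": 0}, {"tx": 10, "ty": 0, "tz": -10, "roll": 0}, {"tx": 20, "ty": 0, "tz": -21, "roll": 0}, {"tx": 32, "ty": 0, "tz": -34, "roll": 0}, {"tx": 42, "ty": 0, "tz": -44, "roll": 0}, {"tx": 50, "ty": 0, "tz": -53, "roll": 0}, {"tx": 50, "ty": 0, "tz": -53, "roll": 0}]}}

```text
t: 31.58
eef_pos: [538.6, 427.3, 109.5]
tcp_rot: [3.138, -0.766, 0.546]
ft_force: [-0.6, -0.4, 0.1]
opening: 0.163
grip_force: 30.0
```

```bash
python3 legs.py 475,200,175 492,-103,150;  python3 - <<'E'
from m import *
im,K,V=cam("wrist","w5.png"); b,_=blobs(im,(0,150,100),(5,255,255),(180,150,330,384),30); print(b); print(blobs(im,(50,120,60),(80,255,255),(200,150,512,384))[0])
E
```

```text
t 31.58 q [ 0.59  0.59  2.02  3.28  0.24 -1.68] tcp [538.6 427.3 109.5] tilt 0.766 head 30.9 y [ 0.516 -0.856  0.003] F [-0.6 -0.4  0.1] op 15.5 gf 29.99971568584442
475,200,175 [ -78.8  162.  -166. ] rows 6.0
492,-103,150 [-120.2  268.2  -79.8] rows 8.0
[(567, [252.7, 238.0], [239, 226, 28, 26]), (58, [244.3, 256.1], [241, 251, 10, 9]), (54, [262.0, 256.0], [257, 251, 9, 9])]
[]
```

View pics/w5.png

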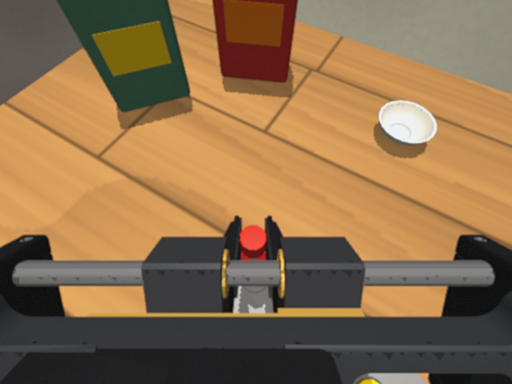

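The wrist view shows the red marker held upright between the pads at (253,238), out of its pocket. That was my last picture, so I'll check by numbers from here. Now carrying it to the turntable.

Emit:
{"method": "step_arm", "body": {"moves": [{"tx": -10, "ty": 20, "tz": -21, "roll": 0}, {"tx": -20, "ty": 40, "tz": -42, "roll": 0}, {"tx": -30, "ty": 61, "tz": -62, "roll": 0}, {"tx": -40, "ty": 81, "tz": -83, "roll": 0}, {"tx": -49, "ty": 101, "tz": -104, "roll": 0}, {"tx": -59, "ty": 121, "tz": -125, "roll": 0}, {"tx": -69, "ty": 142, "tz": -145, "roll": 0}, {"tx": -79, "ty": 162, "tz": -166, "roll": 0}, {"tx": -79, "ty": 162, "tz": -166, "roll": 0}]}}

```text
t: 32.38
eef_pos: [473.0, 196.3, 172.4]
tcp_rot: [3.137, -0.76, 0.544]
ft_force: [0.3, -0.7, 0.1]
opening: 0.158
grip_force: 30.0
```

```bash
python3 legs.py 485,-107,150
```

```text
t 32.38 q [ 0.11  0.3   2.37  2.26  0.38 -1.05] tcp [473.  196.3 172.4] tilt 0.76 head 30.8 y [ 0.515 -0.857  0.003] F [ 0.3 -0.7  0.1] op 15.1 gf 29.9993035197258
485,-107,150 [-121.8  266.1  -83.6] rows 8.0
```

Emit:
{"method": "step_arm", "body": {"moves": [{"tx": -12, "ty": 27, "tz": -8, "roll": 0}, {"tx": -24, "ty": 53, "tz": -17, "roll": 0}, {"tx": -37, "ty": 80, "tz": -25, "roll": 0}, {"tx": -49, "ty": 106, "tz": -33, "roll": 0}, {"tx": -61, "ty": 133, "tz": -42, "roll": 0}, {"tx": -73, "ty": 160, "tz": -50, "roll": 0}, {"tx": -85, "ty": 186, "tz": -59, "roll": 0}, {"tx": -97, "ty": 213, "tz": -67, "roll": 0}, {"tx": -110, "ty": 240, "tz": -75, "roll": 0}, {"tx": -122, "ty": 266, "tz": -84, "roll": 0}, {"tx": -122, "ty": 266, "tz": -84, "roll": 0}, {"tx": -122, "ty": 266, "tz": -84, "roll": 0}]}}

```text
t: 33.38
eef_pos: [486.9, -105.0, 149.1]
tcp_rot: [3.139, -0.762, 0.542]
ft_force: [0.5, 0.5, 0.1]
opening: 0.161
grip_force: 30.0
```

```bash
python3 legs.py 551.3,-67.5,85; cat > c.py <<'E'
from m import *
# circle0 on the platter, from the wrist and top cameras: bright, unsaturated disc near the expected place
for n in("wrist","top"):
    im,K,V=cam(n,n+"_c.png"); e=proj(K,V,(540.3,-74.2,45)); s=40 if n=="wrist" else 12
    if n=="wrist": s=70
    x,y=e.astype(int); hsv=cv2.cvtColor(im,cv2.COLOR_BGR2HSV)
    print(n,"expected",e.round(1))
    m=cv2.inRange(hsv,(95,60,60),(130,255,255)); z=np.zeros_like(m); z[max(0,y-s):y+s,max(0,x-s):x+s]=m[max(0,y-s):y+s,max(0,x-s):x+s]
    p=cv2.findNonZero(z)
    if p is not None and len(p)>5:
        w=np.array([onz(K,V,q[0],45)[:2] for q in p]); A=np.c_[2*w,np.ones(len(w))]; k=np.linalg.lstsq(A,(w**2).sum(1),rcond=None)[0]
        r=np.hypot(*(w-k[:2]).T); print(len(p),"circle centre",k[:2].round(1),"r",r.mean().round(1),r.std().round(1))
    b,_=blobs(im,(0,150,100),(5,255,255),(0,0,512,384) if n=="wrist" else (240,170,300,235),5); print("red",b)
E
python3 c.py
```

```text
t 33.38 q [-0.73  0.41  2.27  1.38  0.74 -0.9 ] tcp [ 486.9 -105.   149.1] tilt 0.762 head 30.8 y [ 0.514 -0.858  0.002] F [0.5 0.5 0.1] op 15.3 gf 29.999812245368958
551.3,-67.5,85 [ 9.7  0.9 97.8] rows 3.0
wrist expected [253.9 210.2]
329 circle centre [596.1 -39.5] r 63.6 13.7
red [(767, [252.6, 242.4], [239, 226, 28, 34]), (331, [413.8, 378.2], [397, 373, 34, 11]), (133, [432.5, 311.5], [425, 305, 18, 12]), (37, [420.9, 310.9], [418, 306, 7, 11])]
top expected [276.6 203.2]
red [(45, [291.0, 219.8], [287, 216, 9, 9])]
```

```bash
python3 - <<'E'
from m import *
im,K,V=cam("top"); print("knob by top",onz(K,V,(291,219.8),165).round(1),"expect",(486.9-11,-105-6.7))
i2,K2,V2=cam("scene"); e=proj(K2,V2,(476,-112,160)); x,y=e.astype(int); b,_=blobs(i2,(0,150,90),(6,255,255),(x-15,y-15,x+15,y+25),4); print("scene expect",e,b)
im,K,V=cam("wrist"); hsv=cv2.cvtColor(im,cv2.COLOR_BGR2HSV); m=cv2.inRange(hsv,(95,60,60),(130,255,255))
n,l,s,c=cv2.connectedComponentsWithStats(m)
for i in range(1,n):
    if s[i][4]<12: continue
    w=np.array([onz(K,V,(q[1],q[0]),45)[:2] for q in np.argwhere(l==i)]); A=np.c_[2*w,np.ones(len(w))]; k=np.linalg.lstsq(A,(w**2).sum(1),rcond=None)[0]; r=np.hypot(*(w-k[:2]).T)
    print(s[i][:5],"c",k[:2].round(1),"r",r.mean().round(1),r.std().round(1),"polar",np.hypot(*(k[:2]-[638,-34])).round(1),np.degrees(np.arctan2(k[1]+34,k[0]-638)).round(1))
E
```

```text
knob by top [ 479.1 -108.7  165. ] expect (475.9, -111.7)
scene expect [305.39817174 155.84164527] [(387, [303.3, 155.3], [290, 140, 30, 28]), (20, [304.8, 153.8], [303, 152, 5, 6])]
[214  75  40  26 125] c [691.3  53.3] r 27.1 0.8 polar 102.3 58.6
[300  84  41  28 133] c [736.8 -60.7] r 27.1 0.8 polar 102.3 -15.1
[163 133  46  35 212] c [568.6  45.2] r 27.0 0.9 polar 105.3 131.2
[323 151  48  41 229] c [ 642.2 -139.1] r 26.9 0.9 polar 105.2 -87.7
[230 190  51  35 217] c [538.8 -73.6] r 26.9 0.8 polar 106.8 -158.3
```

Circle0 fits at (538.8,-73.6) from the wrist camera, against (540.3,-74.2) from the top, so it's confirmed. I'll move in to 13 mm above the surface, then lower vertically.

```bash
python3 legs.py 549.3,-68.2,84 549.3,-68.2,74
```

```text
t 33.63 q [-0.72  0.41  2.28  1.38  0.73 -0.9 ] tcp [ 486.5 -102.6  149.7] tilt 0.762 head 31.0 y [ 0.518 -0.856  0.003] F [-0.1  0.2  0.3] op 15.3 gf 29.99995082616806
549.3,-68.2,84 [ 6.4  2.9 96.9] rows 3.0
549.3,-68.2,74 [-6.9 -0.   7.2] rows 1.0
```

Emit:
{"method": "step_arm", "body": {"moves": [{"tx": 2, "ty": 1, "tz": 12, "roll": 0}, {"tx": 4, "ty": 2, "tz": 25, "roll": 0}, {"tx": 6, "ty": 3, "tz": 40, "roll": 0}, {"tx": 6, "ty": 3, "tz": 55, "roll": 0}, {"tx": 6, "ty": 3, "tz": 70, "roll": 0}, {"tx": 6, "ty": 3, "tz": 83, "roll": 0}, {"tx": 6, "ty": 3, "tz": 92, "roll": 0}, {"tx": 6, "ty": 3, "tz": 97, "roll": 0}, {"tx": 6, "ty": 3, "tz": 97, "roll": 0}]}}

```text
t: 34.38
eef_pos: [549.4, -68.6, 83.1]
tcp_rot: [3.138, -0.761, 0.547]
ft_force: [-1.1, 0.6, -0.5]
opening: 0.157
grip_force: 30.0
```

```bash
python3 legs.py 549.3,-68.2,84 549.3,-68.2,74; python3 - <<'E'
from m import *
s=env.state(); p=s['eef_pos']
im,K,V=cam("top","t9.png"); b,_=blobs(im,(0,150,90),(6,255,255),(265,188,290,215),4); print(b); print([onz(K,V,q[1],p[2]-25.4+44).round(1) for q in b])
im,K,V=cam("scene","s9.png"); e=proj(K,V,(539.5,-74,95)); x,y=e.astype(int); b,_=blobs(im,(0,140,80),(6,255,255),(x-15,y-18,x+15,y+22),4); print(e,proj(K,V,(539.5,-74,63)),b)
E
```

```text
t 34.38 q [-0.56  0.59  2.23  1.68  0.67 -1.1 ] tcp [549.4 -68.6  83.1] tilt 0.761 head 31.0 y [ 0.518 -0.855  0.002] F [-1.1  0.6 -0.5] op 15.0 gf 29.999881088733673
549.3,-68.2,84 [ 0.7 -0.4 -0.5] rows 1.0
549.3,-68.2,74 [-6.9 -0.   7.2] rows 1.0
[]
[]
[283.25781603 182.1522701 ] [283.10730966 190.67864088] [(21, [283.0, 190.6], [280, 188, 7, 5])]
```

The foot in the scene view (283.0,190.6) matches the projected target (283.1,190.7). Lower to touchdown.

Emit:
{"method": "step_arm", "body": {"moves": [{"tx": -2, "ty": 0, "tz": 2.2, "roll": 0}, {"tx": -4, "ty": 0, "tz": 4.3, "roll": 0}, {"tx": -6, "ty": 0, "tz": 6.3, "roll": 0}, {"tx": -6, "ty": 0, "tz": 6.3, "roll": 0}, {"tx": -6, "ty": 0, "tz": 6.3, "roll": 0}]}}

```text
t: 34.9
eef_pos: [549.2, -70.0, 74.8]
tcp_rot: [3.138, -0.761, 0.545]
ft_force: [-0.1, -0.1, -0.2]
opening: 0.16
grip_force: 30.0
```

Emit:
{"method": "step_arm", "body": {"moves": [{"tx": -0.7, "ty": 0, "tz": 0.7, "roll": 0}, {"tx": -0.7, "ty": 0, "tz": 0.7, "roll": 0}]}}

```text
t: 35.07
eef_pos: [549.2, -69.9, 73.9]
tcp_rot: [3.137, -0.761, 0.545]
ft_force: [-1.0, -1.0, -0.0]
opening: 0.162
grip_force: 30.0
```

Emit:
{"method": "step_arm", "body": {"moves": [{"tx": -0.7, "ty": 0, "tz": 0.7, "roll": 0}, {"tx": -0.7, "ty": 0, "tz": 0.7, "roll": 0}]}}

```text
t: 35.23
eef_pos: [549.2, -69.9, 72.8]
tcp_rot: [3.137, -0.761, 0.546]
ft_force: [-0.6, -0.3, -0.8]
opening: 0.161
grip_force: 30.0
```

Emit:
{"method": "step_arm", "body": {"moves": [{"tx": -0.7, "ty": 0, "tz": 0.7, "roll": 0}, {"tx": -0.7, "ty": 0, "tz": 0.7, "roll": 0}]}}

```text
t: 35.4
eef_pos: [549.2, -69.9, 71.8]
tcp_rot: [3.137, -0.761, 0.546]
ft_force: [0.5, -1.1, -0.1]
opening: 0.159
grip_force: 30.0
```

Emit:
{"method": "step_arm", "body": {"moves": [{"tx": -0.5, "ty": 0, "tz": 0.5, "roll": 0}, {"tx": -0.5, "ty": 0, "tz": 0.5, "roll": 0}]}}

```text
t: 35.57
eef_pos: [549.2, -69.9, 71.2]
tcp_rot: [3.137, -0.761, 0.545]
ft_force: [0.7, -0.4, 0.3]
opening: 0.159
grip_force: 30.0
```

Emit:
{"method": "step_arm", "body": {"moves": [{"tx": -0.4, "ty": 0, "tz": 0.4, "roll": 0}, {"tx": -0.4, "ty": 0, "tz": 0.4, "roll": 0}]}}

```text
t: 35.73
eef_pos: [549.2, -69.9, 70.6]
tcp_rot: [3.137, -0.761, 0.546]
ft_force: [-0.1, 0.7, 0.4]
opening: 0.162
grip_force: 30.0
```

Emit:
{"method": "step_arm", "body": {"moves": [{"tx": -0.4, "ty": 0, "tz": 0.4, "roll": 0}, {"tx": -0.4, "ty": 0, "tz": 0.4, "roll": 0}]}}

```text
t: 35.9
eef_pos: [549.3, -69.9, 70.3]
tcp_rot: [3.137, -0.762, 0.546]
ft_force: [-1.0, -0.0, 2.7]
opening: 0.16
grip_force: 30.0
```

Touchdown at 70.3, as expected. Release and withdraw along the tool axis.

Emit:
{"method": "step_arm", "body": {"moves": [{"tx": 0, "ty": 0, "tz": 0, "roll": 0}, {"tx": 0, "ty": 0, "tz": 0, "roll": 0}, {"tx": 0, "ty": 0, "tz": 0, "roll": 0}, {"tx": 0, "ty": 0, "tz": 0, "roll": 0}, {"tx": 0, "ty": 0, "tz": 0, "roll": 0}], "grip": 40}}

```text
t: 36.32
eef_pos: [549.2, -69.9, 70.0]
tcp_rot: [3.137, -0.761, 0.546]
ft_force: [-0.4, -0.3, 0.0]
opening: 0.409
grip_force: 0.0
```

Emit:
{"method": "step_arm", "body": {"moves": [{"tx": 0, "ty": 0, "tz": -5, "roll": 0}, {"tx": 0, "ty": 0, "tz": -15, "roll": 0}, {"tx": 0, "ty": 0, "tz": -30, "roll": 0}, {"tx": 0, "ty": 0, "tz": -50, "roll": 0}, {"tx": 0, "ty": 0, "tz": -70, "roll": 0}, {"tx": 0, "ty": 0, "tz": -90, "roll": 0}, {"tx": 0, "ty": 0, "tz": -105, "roll": 0}, {"tx": 0, "ty": 0, "tz": -110, "roll": 0}, {"tx": 0, "ty": 0, "tz": -110, "roll": 0}]}}

```text
t: 37.07
eef_pos: [483.9, -109.5, 150.6]
tcp_rot: [3.135, -0.762, 0.546]
ft_force: [-0.3, -1.2, -0.7]
opening: 0.419
grip_force: 0.0
```

```bash
cat > v.py <<'E'
from m import *
from g import rep
rep()
im,K,V=cam("wrist"); hsv=cv2.cvtColor(im,cv2.COLOR_BGR2HSV); m=cv2.inRange(hsv,(95,60,60),(130,255,255))
n,l,s,c=cv2.connectedComponentsWithStats(m)
for i in range(1,n):
    if s[i][4]<40: continue
    w=np.array([onz(K,V,(q[1],q[0]),45)[:2] for q in np.argwhere(l==i)]); A=np.c_[2*w,np.ones(len(w))]; k=np.linalg.lstsq(A,(w**2).sum(1),rcond=None)[0]; r=np.hypot(*(w-k[:2]).T)
    print("c",k[:2].round(1),"r",r.mean().round(1),"polar",np.hypot(*(k[:2]-[638,-34])).round(1),np.degrees(np.arctan2(k[1]+34,k[0]-638)).round(1))
b,_=blobs(im,(0,150,90),(6,255,255),(200,120,310,290),20); print("red",b)
for q in b: print(onz(K,V,q[1],52).round(1),"as foot",onz(K,V,q[1],85).round(1),"as knob")
i2,K2,V2=cam("scene"); b,_=blobs(i2,(0,140,80),(6,255,255),(262,160,302,212),4); print("scene",proj(K2,V2,(539.3,-74,82)),proj(K2,V2,(539.3,-74,50)),b)
E
python3 v.py
```

```text
t 37.07 q [-0.74  0.41  2.27  1.36  0.74 -0.9 ] tcp [ 483.9 -109.5  150.6] tilt 0.762 head 30.7 y [ 0.515 -0.857  0.005] F [-0.3 -1.2 -0.7] op 39.8 gf 0.0
c [691.3  53.2] r 27.1 polar 102.2 58.6
c [736.8 -60.8] r 27.1 polar 102.4 -15.2
c [568.7  45.2] r 27.1 polar 105.2 131.2
c [ 642.3 -139.2] r 27.0 polar 105.3 -87.7
c [538.5 -73.7] r 27.0 polar 107.1 -158.3
red [(461, [252.7, 199.4], [243, 182, 20, 34])]
[545.8 -72.4  52. ] as foot [531.7 -80.7  85. ] as knob
scene [283.26516312 185.64556856] [283.11543369 194.0714383 ] [(54, [297.6, 162.9], [294, 160, 8, 7]), (28, [283.5, 185.1], [281, 182, 5, 7]), (25, [283.2, 193.7], [280, 191, 7, 6]), (22, [284.8, 160.5], [279, 160, 12, 2])]
```

The marker stands upright: in the scene view, knob (283.5,185.1) and foot (283.2,193.7) match a marker at (539.3,-74), with the circle centre at (538.5,-73.7). The platter hasn't turned. Handing in.

```bash
python3 -c "
from cell import env
print(env.job_done())"
```

```text
the job is handed in; nothing more can be done
None
```

The job is handed in at about 37 s of the 72 s allowed: the tipped bottle lies in the red tray, and the red marker stands within about 2 mm of the centre of the circle it left; the other bottles stood when last viewed, before the marker was placed, and the other two markers were not rechecked after the red one was lifted out.

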